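Clip the bailed gauge block onto the snap hook

TASK

Draw the blue gauge block straight up out of its two interlocking neighbours, leaving them in the tray, and clip it on the stand's snap hook: put its wire bail over the hook's nose and press the bail's top bar gently down through the sprung gate until it is inside and the gate has snapped shut. With the gate shut, give the block a gentle upward tug so that the bar pulls firmly against the underside of the gate, then lower it and let it hang freely at rest on the hook. Do not force anything or shove the gauge, carton or coupler lying nearby.

Things in the scene. Friction and masses are not known exactly. Their poses are not given: they have to be found in the camera images.
- block: Blue foot 44 (x) x 36 (y) x 28 mm with vertical T tongues on both y sides (66 mm over them); from it rises a bail of 8 mm steel wire in the y-z plane: an eye 36 wide x 70 mm high, the bar, a window 42 mm high above the bar, a red grip plate on top. 186 mm tall, 0.2-0.45 kg, weight low. Origin: centre of underside, z up. Interlocked (1.5 mm play) for the first 28 mm of lift. Symmetric in x.
- eye_bar (a point): Centre of the bail's cross bar (8 mm round, along the block's y), 102 mm above the block's underside; this bar goes inside the hook, the eye below it goes over the hook's nose, and the shut gate then lies in the window above it. Axes as the block's.
- grip (a point): Centre of the red grip plate, 168 mm above the block's underside, 66 mm above the bar centre. The plate is upright, 12 (x) x 30 (y) x 36 mm, its top 18 mm above this point and its lower end 18 mm below, on the bail. It can be grasped across its 30 mm (y). Axes as the block's.
- tray: Black fixed tray 54 x 129 x 16 mm that holds the three blocks in a row along its y; origin centre of the underside, floor 3 mm up.
- neighbour_l: Loose aluminium block 44 x 40 x 28 mm with a T groove and a brass plug on top (54 mm tall), in the tray on the +y side of the blue block, 0.55 kg; origin centre of the underside.
- neighbour_r: The same on the -y side of the blue block.
- stand: Fixed: dark steel base 150 x 110 x 12 mm, grey post at its +x end, steel snap hook of 10 mm round bar in the stand's x-z plane, mouth upward, nose on the -x side. Origin under the base, straight below the gate's hinge; x from the nose towards the post, z up.
- hook (a point): Gate hinge, 175 mm above the stand's origin; axes as the stand's. In this frame (mm): nose bar centred at x -35, top z +5; shank bar at x +9, top z -1; post and its boss x 28 to 62, top z +2; clear mouth x -30 to +4; underside of hook z -51. The shut gate is level, x 0 to -30 at z 0 (4 thick, 13 wide), and swings down into the hook.
- seat (a point): Where the centre of the bar rests in the bottom of the hook: 14 mm to the nose side of the gate hinge and 37 mm below it; the bottom is level for about 6 mm either way. Axes as the stand's.
- gate (a joint): Angle of the sprung gate, rad: 0 shut (level), grows as it swings down inward, at most 1.2. About 9 N down at mid-length starts to open it, up to about 15 N passes it. It snaps shut by itself in the window over the bar once the bar is about 31 mm below the hinge. It cannot open upward.
- gate_wire: The brass wire loop of the gate, 30 x 13 x 4 mm; origin at its hinge end.
- gauge: Bystander: pressure gauge, dark case with white dial and brass stub, 78 x 55 x 24 mm, origin under its centre.
- carton: Bystander: small brown printed carton 40 x 60 x 30 mm, origin under its centre.
- coupler: Bystander: steel air coupler with a red ring, 29 x 83 x 28 mm, origin under its centre.
Not all that is in view belongs to the job. There is more than one size of the stand; the one meant has the size given above.

How it is judged:
On the way, in this order (a step that is already met when the one before it is completed fails the run):
1. the blue block is lifted clear of its neighbours, which stay in the tray (z of block in the frame of tray above 0.04 m and distance of each of neighbour_l, neighbour_r from where it was at the start of the episode below 0.012 m), for 0.1 s.
2. the bail bar is down inside the hook and the gate has snapped shut over it (x of eye_bar in the frame of hook between -0.034 and 0.003 m and y of eye_bar in the frame of hook between -0.016 and 0.016 m and z of eye_bar in the frame of hook between -0.044 and -0.018 m and value of joint gate below 0.12 rad), for 0.1 s.
3. the block is tugged up: the bar pulls with more than 3 N on the underside of the shut gate (x of eye_bar in the frame of hook between -0.034 and 0.003 m and y of eye_bar in the frame of hook between -0.016 and 0.016 m and z of eye_bar in the frame of hook between -0.016 and 0 m and value of joint gate below 0.12 rad and contact force between block and gate_wire above 3 N), for 0.1 s.
At the end, for the whole second after the job is handed in: The block hangs by its bail bar from the bottom of the hook (bar centre inside the hook, 28 to 44 mm below the gate hinge), gate shut (under 0.12 rad), upright within 0.25 rad, released and at rest (under 0.05 m/s); both neighbours within 12 mm of where they stood (x of eye_bar in the frame of hook between -0.034 and 0.003 m and y of eye_bar in the frame of hook between -0.016 and 0.016 m and z of eye_bar in the frame of hook between -0.044 and -0.028 m and value of joint gate below 0.12 rad and distance of each of neighbour_l, neighbour_r from where it was at the start of the episode below 0.012 m and angle between block's own z axis and vertical below 0.25 rad and linear speed of block below 0.05 m/s and contact force between block and the fingers below 0.1 N); the robot touches nothing.
It fails at once if the gripped block is forced against the stand, hook or gate with more than 45 N (contact force between block and stand above 45 N and contact force between block and the fingers above 2 N).
It fails at once if a neighbour block is dragged up or shifted by more than 20 mm (distance of any of neighbour_l, neighbour_r from where it was at the start of the episode above 0.02 m).
It fails at once if the gauge, the carton or the coupler is shoved more than 30 mm (distance of any of gauge, carton, coupler from where it was at the start of the episode above 0.03 m).
It also fails if it takes over 54 s, if anything falls off the work surface, if the arm or the gripper's body presses on something with over 40 N, if the wrist force passes 120 N, or if a joint passes its speed limit or range.

ROBOT

A 7-joint arm with a two-finger parallel gripper is mounted at the origin on a cart in front of the work surface, level with it; the furniture and walls round the work are solid. World frame = base frame: x ahead of the robot, y to its left, z up, the work surface at z = 0. Lengths are in m, angles in rad, forces in N, time in s.
With the tool pointing down it reaches from about 0.4 to 0.85 m from the base axis. Payload 10.4 kg.
Tool frame: the origin (TCP) lies at the centre of the arm's flange, where the gripper is bolted on; the fingertips stand 173 mm ahead of it and the grasp point (between the pads) lies 155 mm ahead of it (manip.nose_length is the distance from the TCP to the fingertips, in m); z points along the fingers, x is the direction in which the jaws open and shut, and the axes are right-handed (so a half turn about z gives the same grasp; the last joint's range is limited). The gripper opens to 85 mm and grips with 20 to 120 N. Pads are 22 mm wide; open, the fingers measure 114 mm over their backs; the gripper's body (76 mm by 85 mm) begins 54 mm behind the grasp point. The pads swing forward as they close: fully open they stand 13 mm farther back than shut.
Start: joints at [1.083, 0.332, -0.065, 1.46, 0.022, 1.35, -0.088], TCP at [0.28, -0.559, 0.405] pointing down, gripper open.
Joint ranges: [-2.6, 2.6], [-0.5, 2.12], [-1.47, 1.34], [0.16, 2.42], [-1.27, 4.41], [0.06, 2.06], [-2.6, 2.6]. Speed limits (rad/s): [2.22, 2.22, 2.79, 2.79, 3.14, 3.14, 3.14].

INTERFACE

Orientations are given as a unit quaternion [x, y, z, w].
In Python, from workcell import status, cams, order, manip gives the robot as it stands.
- The arm moves only by the tool servo_tool, never from a script. Its argument "motion" is a list that holds one entry, the list of rows, each a list of 6 numbers: the shift along the tool's x, y, z in units of 50 mm (1.0 is 50 mm), then the turn, a rotation vector about the tool's x, y, z in units of 5 degrees (1.0 is 5 degrees). In form: [[[x, y, z, ax, ay, az], ...]]. A call has 1 to 12 rows; each row shifts and turns the pose as measured when the row begins, along the tool's axes as they then stand; what a row does not reach is not made up. A row lasts 1/10 s, in which the tool goes at most 50 mm and 8.59 degrees, less where a joint would pass 70% of its speed; a pose out of reach is approached as far as the arm can. A call is refused whole if a number of a shift passes 1 or a number of a turn 1, either way. A call with a gripper value outside its range is refused whole. "jaw" is the closure in counts, from 0 (fully open) to 255 (shut), set as the call begins (left out, the last holds). The fingers move at their own pace and stop on an object; "force" is the grip in N (left out, the last holds). Time passes only in rows, so rows that do not move let the fingers close. It gives the time, the measured TCP pose, the force and the opening at its end, in the units of the state.
- status.get_obs(): the state, without advancing time (a new reading comes with each control period).
- cams.camera(name): name is "scene" or "top" or "wrist"; returns a dict with "color" (400x640x3 uint8, red, green, blue), "vertical_fov" (degrees; the focal length in pixels is half the picture's height over the tangent of half this angle, whatever the lens; pixels are square), "cx", "cy" (the principal point, pixels), "extrinsics" (4x4, takes a point from camera to world coordinates). Camera axes: x right, y down, z forward; pixel columns grow to the right and rows downward; lengths in m; the calibration is good to about 2 mm. A picture is of the moment at which its call begins. There is no depth.
- order.hand_in(): hands the job in, once; it reports no verdict.
The state is a dict: "clock": time; "joint_pos": joint angles; "joint_velocities": joint speeds; "tau": joint torques, N m; "position": TCP position; "ee_rot": TCP orientation; "ft_force": force on the tool from outside, world axes, zero at the start; "torque": the same for the moment, N m; "grip_width": opening from 0.0 (shut) to 1.0 (fully open).
Only numpy, scipy, OpenCV 4.12 (cv2) and the standard library are available. Lean on these libraries where they do the work, as an engineer would, in place of code of your own. Each camera call takes 0.05 s, during which the arm holds its last target.

## Working session

There is one attempt and no reset: what is moved stays moved. The work goes in short steps, Python scripts to look and compute and a tool call to move; the robot and the scene stay as the last step left them, time stands still between calls to the robot, and variables do not carry over. Pictures are saved under pics/ and viewed, and the job is handed in when it is done.

Besides the shell and the picture viewer there is one more tool, called after "Call:" by a JSON object that holds its "api" and its "payload". servo_tool: Moves the arm, as the interface text tells. Its arguments: {"type":"object","properties":{"motion":{"type":"array","items":{"type":"array","items":{"type":"array","items":{"type":"number"}}}},"jaw":{"type":"number"},"force":{"type":"number"}},"required":["motion"]}

```bash
mkdir -p pics; ls; python3 - <<'E'
from workcell import status,cams,order,manip
import cv2,json
o=status.get_obs();print(o)
print(manip.nose_length)
for n in ["scene","top","wrist"]:
    c=cams.camera(n);cv2.imwrite(f"pics/{n}0.png",c["color"][:,:,::-1]);print(n,c["vertical_fov"],c["cx"],c["cy"],c["extrinsics"])
E
```

```text
pics
{'clock': 0.0, 'joint_pos': array([ 1.08338789,  0.33286321, -0.06467054,  1.46094869,  0.02160511,
        1.3498998 , -0.08849748]), 'joint_velocities': array([ 0.00026354, -0.00120969,  0.00085402, -0.00066408, -0.00156939,
        0.00026061,  0.00042479]), 'tau': array([-2.83713043e-04, -6.25433135e+01,  4.91910393e-02, -3.91610205e+01,
        1.63045147e-02,  9.74198570e-03, -1.10213176e-05]), 'position': array([ 0.28008838, -0.55857927,  0.40391757]), 'ee_rot': array([ 8.50954786e-01, -5.25238465e-01, -6.26078106e-04, -3.38686778e-04]), 'ft_force': array([-0.15348257,  0.35365187, -0.13865024]), 'torque': array([-0.00465039,  0.02654844, -0.01566239]), 'grip_width': 0.9998523422872357}
0.1734
scene 45.470291195392605 313.861283507898 200.49527263145646 [[-0.62220576 -0.3398208   0.70525302 -0.30398434]
 [-0.78247689  0.24200713 -0.57372682  0.61248505]
 [ 0.02428805 -0.90882032 -0.41648015  0.63726553]
 [ 0.          0.          0.          1.        ]]
top 44.64761989576408 318.58219108923714 196.09477263488895 [[ 2.24016907e-03 -9.84472263e-01  1.75525912e-01  3.50269240e-01]
 [-9.99997481e-01 -2.23028645e-03  2.53571006e-04 -7.42669338e-02]
 [ 1.41839442e-04 -1.75526038e-01 -9.84474779e-01  1.26774883e+00]
 [ 0.00000000e+00  0.00000000e+00  0.00000000e+00  1.00000000e+00]]
wrist 70.0752326447709 320.5171050234877 203.25719102851966 [[ 0.44710602 -0.85069905 -0.27641876  0.35236649]
 [-0.89447997 -0.42568365 -0.13674434 -0.52411575]
 [-0.00133866  0.30839026 -0.95125898  0.37292991]
 [ 0.          0.          0.          1.        ]]
```

View pics/scene0.png

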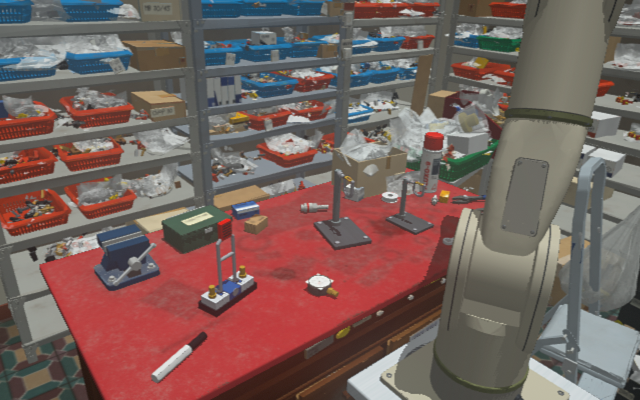

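View pics/top0.png

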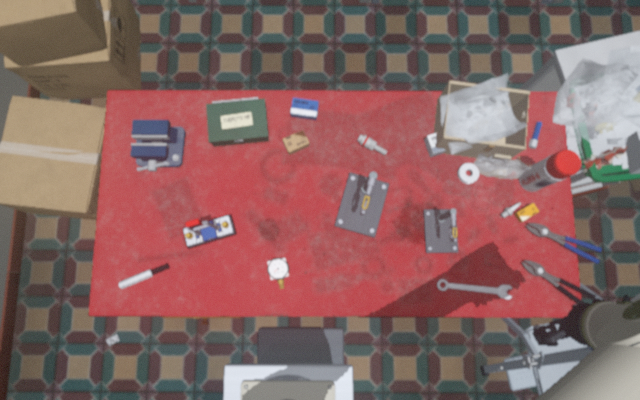

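View pics/wrist0.png

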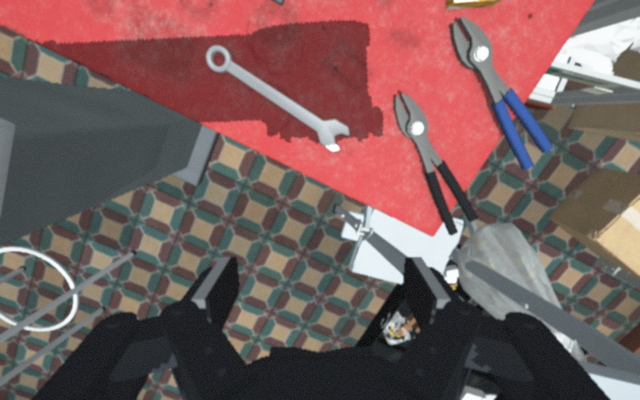

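```bash
cat > h.py <<'E'
import numpy as np,cv2
from workcell import status,cams,order,manip
def K(c):
    f=200/np.tan(np.radians(c["vertical_fov"])/2); return f,c["cx"],c["cy"]
def ray(c,u,v):
    f,cx,cy=K(c);T=np.array(c["extrinsics"]);d=T[:3,:3]@np.array([(u-cx)/f,(v-cy)/f,1]);return T[:3,3],d/np.linalg.norm(d)
def plane(c,u,v,z):
    o,d=ray(c,u,v);return o+d*(z-o[2])/d[2]
def proj(c,p):
    f,cx,cy=K(c);T=np.array(c["extrinsics"]);q=T[:3,:3].T@(np.asarray(p)-T[:3,3]);return np.array([cx+f*q[0]/q[2],cy+f*q[1]/q[2]])
def tri(c1,p1,c2,p2):
    o1,d1=ray(c1,*p1);o2,d2=ray(c2,*p2)
    A=np.stack([d1,-d2],1);s=np.linalg.lstsq(A,o2-o1,rcond=None)[0]
    a=o1+s[0]*d1;b=o2+s[1]*d2;return (a+b)/2,np.linalg.norm(a-b)
def crop(c,x0,y0,x1,y1,k,name):
    im=c["color"][y0:y1,x0:x1,::-1];cv2.imwrite("pics/"+name,cv2.resize(im,None,fx=k,fy=k,interpolation=cv2.INTER_CUBIC))
E
python3 - <<'E'
from h import *
c=cams.camera("top");crop(c,170,160,400,270,3.4,"t1.png")
crop(c,320,160,480,270,5,"t2.png")
s=cams.camera("scene");crop(s,180,200,350,330,4.6,"s1.png");crop(s,300,160,440,255,5.6,"s2.png")
E
```

```text
(no output)
```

View pics/t1.png

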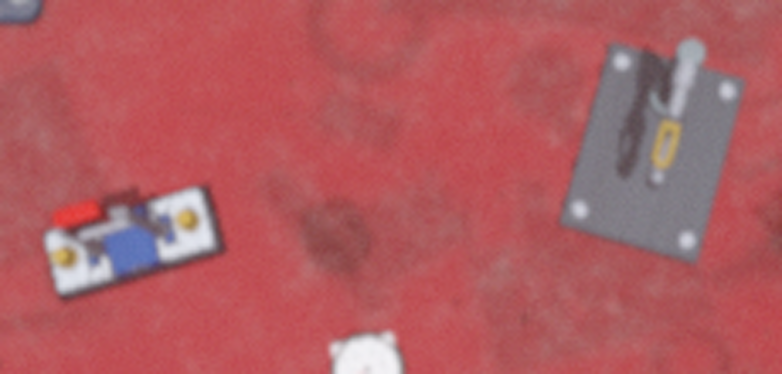

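View pics/t2.png

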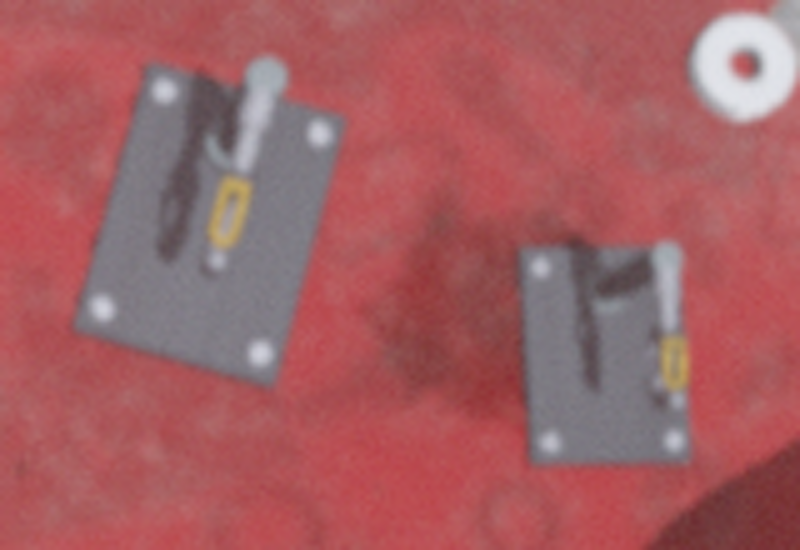

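View pics/s1.png

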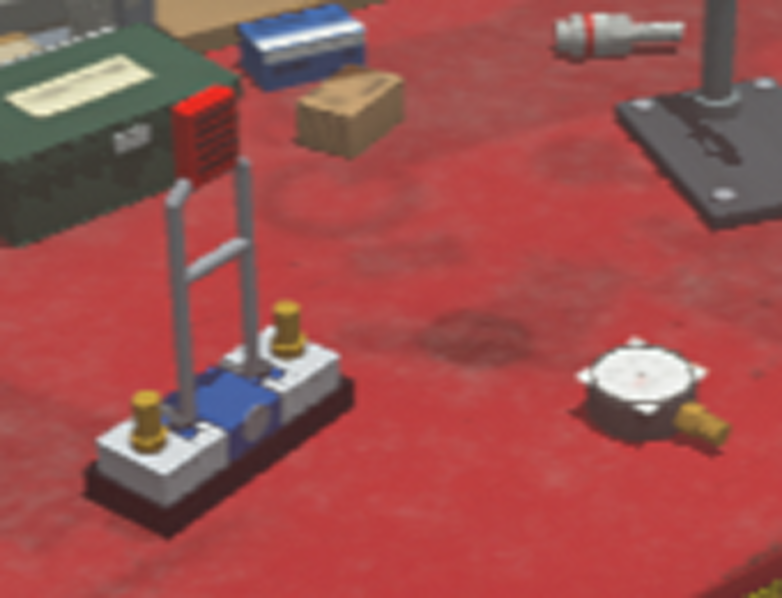

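View pics/s2.png

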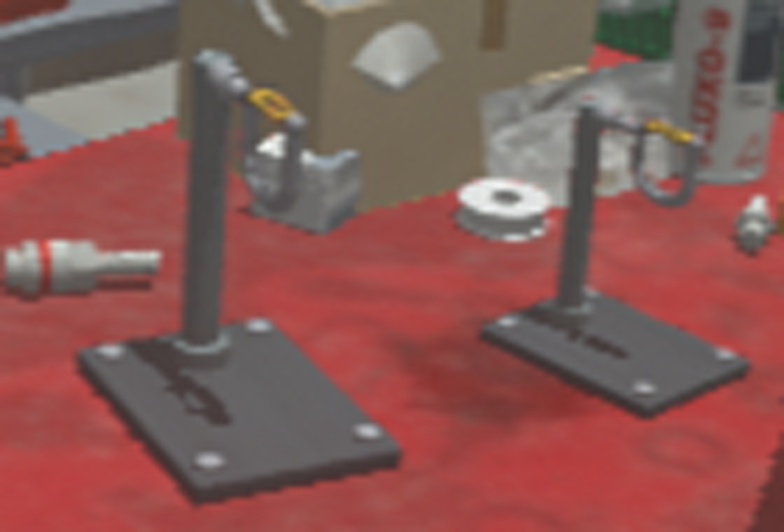

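```bash
cat > m1.py <<'E'
from h import *
T=cams.camera("top");S=cams.camera("scene")
def P(p):return np.round(np.asarray(p)*1000,1)
# stand bases: corners from crop t2 (5x, off 320,160)
hsv=cv2.cvtColor(T["color"],cv2.COLOR_RGB2HSV)
for nm,(x0,y0,x1,y1) in dict(big=(325,165,395,245),small=(415,200,465,260)).items():
    h=hsv[y0:y1,x0:x1].astype(int)
    m=(h[...,1]<90)&(h[...,2]>50)&(h[...,2]<150)
    m=cv2.morphologyEx(m.astype(np.uint8),cv2.MORPH_OPEN,np.ones((3,3)))
    n,l,st,_=cv2.connectedComponentsWithStats(m);k=1+np.argmax(st[1:,4])
    pts=np.argwhere(l==k)[:,::-1]+[x0,y0]
    W=np.array([plane(T,u,v,.012)[:2] for u,v in pts],np.float32)
    r=cv2.minAreaRect(W);print(nm,P(r[0]),P(r[1]),r[2])
def comp(c,lo,hi,roi):
    x0,y0,x1,y1=roi;h=cv2.cvtColor(c["color"],cv2.COLOR_RGB2HSV)[y0:y1,x0:x1]
    m=cv2.inRange(h,np.array(lo),np.array(hi));n,l,st,ce=cv2.connectedComponentsWithStats(m)
    k=1+np.argmax(st[1:,4]);pts=np.argwhere(l==k)[:,::-1]+[x0,y0];return pts,pts.mean(0)
g,gc=comp(T,(15,110,100),(35,255,255),(350,185,380,220))
gs,gsc=comp(S,(15,110,100),(35,255,255),(340,170,360,185))
print("gate",len(g),gc,len(gs),gsc);print([P(x) for x in tri(T,gc,S,gsc)],P(plane(T,*gc,.175)))
W=np.array([plane(T,u,v,.175)[:2] for u,v in g],np.float32);r=cv2.minAreaRect(W);print(P(r[0]),P(r[1]),r[2])
# red plate
rp,rc=comp(T,(0,190,150),(6,255,255),(180,215,205,230));rs,rsc=comp(S,(0,200,80),(8,255,255),(215,218,234,242))
print("plate",len(rp),rc,rp.min(0),rp.max(0),len(rs),rsc,rs.min(0),rs.max(0));print([P(x) for x in tri(T,rc,S,rsc)])
# blue
b,bc=comp(T,(105,120,60),(125,255,255),(180,215,240,245));print("blue",len(b),bc,P(plane(T,*bc,.031)))
# brass plugs
for roi in [(184,228,196,242),(218,218,232,232)]:
    q,qc=comp(T,(15,110,80),(35,255,255),roi);print("plug",len(q),qc,P(plane(T,*qc,.054)))
E
python3 m1.py
```

```text
big [ 553.3 -186.5] [109.6 150.1] 73.96891021728516
small [ 484.9 -388.2] [113.5  83.4] 1.5232462882995605
gate 9 [366.11111111 198.        ] 26 [347.80769231 177.84615385]
[array([ 539.7, -183.5,  175. ]), np.float64(3.6)] [ 540.9 -182.2  175. ]
[ 539.8 -182. ] [6.9 9.2] 0.13041675090789795
plate 1 [188. 223.] [188 223] [188 223] 33 [223.84848485 221.42424242] [219 219] [229 224]
[array([478.8, 213.1, 192.5]), np.float64(6.3)]
blue 89 [208.16853933 232.76404494] [475.3 206.8  31. ]
plug 16 [188.9375 235.3125] [466.5 249.3  54. ]
plug 15 [224.8        224.26666667] [494.4 160.8  54. ]
```

Call:
{"api": "servo_tool", "payload": {"motion": [[[-0.49, -0.79, -0.1, 0, 0, 0], [-0.49, -0.79, -0.1, 0, 0, 0], [-0.49, -0.79, 0, 0, 0, 0], [-0.49, -0.79, 0, 0, 0, 0], [-0.49, -0.79, 0, 0, 0, 0], [-0.49, -0.79, 0, 0, 0, 0], [-0.49, -0.79, 0, 0, 0, 0], [-0.49, -0.79, 0, 0, 0, 0], [-0.49, -0.79, 0, 0, 0, 0]]], "jaw": 0, "force": 40}}

```text
clock: 1.25
position: [0.5028, -0.1961, 0.414]
ee_rot: [0.847, -0.531, 0.001, 0.002]
ft_force: [0.6, -0.0, 0.3]
grip_width: 0.999
```

```bash
cat >> h.py <<'E'
from scipy.spatial.transform import Rotation as R
def st():
    o=status.get_obs();Rm=R.from_quat(o["ee_rot"]).as_matrix();return o,np.array(o["position"]),Rm
def pose():
    o,p,Rm=st();print("t",round(o["clock"],2),"p",np.round(p*1000,1),"xdir",round(np.degrees(np.arctan2(Rm[1,0],Rm[0,0])),2),"z",np.round(Rm[:,2],4),"F",np.round(o["ft_force"],1),"w",round(o["grip_width"],3),"q",np.round(o["joint_pos"],2))
def need(tgt_grasp,xang=None):
    """shift (units) in tool axes for grasp point to reach tgt; turn about tool z (deg) """
    o,p,Rm=st();g=p+Rm[:,2]*.155;d=Rm.T@(np.asarray(tgt_grasp)-g);print("shift units",np.round(d/.05,3),"mm",np.round(d*1000,1))
    if xang is not None:
        Rt=np.array([[np.cos(xang),np.sin(xang),0],[np.sin(xang),-np.cos(xang),0],[0,0,-1]])
        r=R.from_matrix(Rm.T@Rt).as_rotvec();print("turn deg",np.round(np.degrees(r),2),"units",np.round(np.degrees(r)/5,3))
E
python3 -c "
from h import *
pose();need([.48,.205,.25],np.radians(-72.5))
T=cams.camera('top');cv2.imwrite('pics/t3.png',T['color'][:,:,::-1])
w=cams.camera('wrist');cv2.imwrite('pics/w3.png',w['color'][:,:,::-1])
"
```

```text
t 1.25 p [ 502.8 -196.1  414. ] xdir -64.2 z [-8.0e-04 -3.8e-03 -1.0e+00] F [ 0.6 -0.   0.3] w 0.999 q [ 0.61  0.16 -0.36  1.66  0.06  1.33 -0.88]
shift units [-7.432 -3.088  0.15 ] mm [-371.6 -154.4    7.5]
turn deg [ 0.12 -0.19  8.3 ] units [ 0.025 -0.037  1.659]
```

View pics/w3.png

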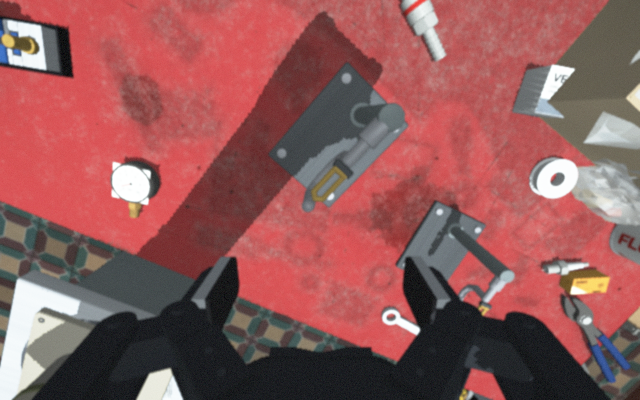

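```bash
python3 - <<'E'
from h import *
c=cams.camera("wrist");pose()
crop(c,290,90,420,220,5,"w3c.png")
h=cv2.cvtColor(c["color"],cv2.COLOR_RGB2HSV)
m=cv2.inRange(h,np.array((12,90,60)),np.array((32,255,255)))
m[:150]=0;m[215:]=0;m[:,:295]=0;m[:,360:]=0
pts=np.argwhere(m>0)[:,::-1];print(len(pts),pts.mean(0),pts.min(0),pts.max(0))
W=np.array([plane(c,u,v,.175)[:2] for u,v in pts],np.float32);r=cv2.minAreaRect(W);print(np.array(r[0])*1e3,np.array(r[1])*1e3,r[2],W.mean(0)*1e3)
th=np.radians(-16);H=np.array([.555,-.187,.175]);X=np.array([np.cos(th),np.sin(th),0])
for x in(0,-30):print(proj(c,H+X*x/1e3))
print("nose",proj(c,H+X*-.035+[0,0,.005]),"post",proj(c,H+X*.045+[0,0,.002]))
E
```

```text
t 1.4 p [ 503.6 -194.5  413.8] xdir -63.82 z [-7.0e-04 -2.5e-03 -1.0e+00] F [ 0.2 -2.   0.2] w 1.002 q [ 0.61  0.16 -0.36  1.66  0.06  1.33 -0.88]
405 [324.61234568 180.1037037 ] [308 162] [343 197]
[ 533.85013342 -181.26244843] [12.21630163 30.07424623] 72.4964828491211 [ 534.7672  -181.59953]
[343.56389674 159.14986903]
[316.0334224 188.5490727]
nose [311.42014434 195.12413054] post [389.07849718 111.25683618]
```

View pics/w3c.png

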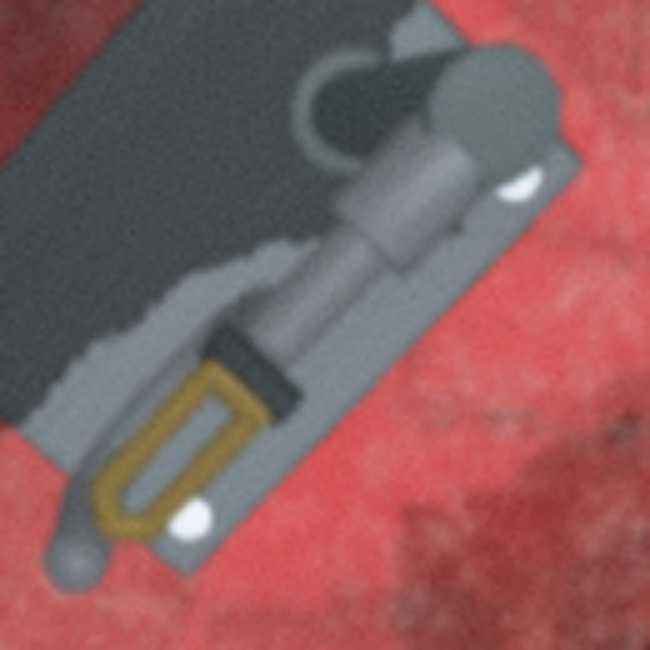

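```bash
python3 - <<'E'
from h import *
pose()
c=cams.camera("wrist");T=cams.camera("top")
for n,c_,pts in [("w",c,[(327,204.4),(406.8,122),(349,63.5),(271,155.5)]),("t",T,[(349.3,173.3),(388.6,183.8),(374.8,236.8),(335.2,225.5)])]:
    W=np.array([plane(c_,u,v,.012) for u,v in pts])*1e3;print(n,np.round(W[:,:2],1).tolist(),W.mean(0)[:2],[np.linalg.norm(W[i]-W[i-1]).round(1) for i in range(4)],np.degrees(np.arctan2(*(W[1]-W[0])[1::-1])))
for u,v in [(305,202)]:print("nose",plane(c,u,v,.178)*1e3)
print("post",plane(c,389,112,.177)*1e3)
crop(T,340,165,395,245,7,"t4.png")
S=cams.camera("scene");crop(S,325,160,370,250,6,"s4.png")
E
```

```text
t 1.4 p [ 503.6 -194.5  413.8] xdir -63.82 z [-7.0e-04 -2.5e-03 -1.0e+00] F [ 0.2 -2.   0.2] w 1.002 q [ 0.61  0.16 -0.36  1.66  0.06  1.33 -0.88]
w [[470.4, -223.2], [611.4, -264.4], [638.3, -168.4], [498.2, -128.2]] [ 554.5825639  -196.04728057] [np.float64(98.9), np.float64(146.9), np.float64(99.7), np.float64(145.7)] -16.288705279646027
t [[635.5, -154.9], [607.4, -258.1], [467.8, -219.2], [496.9, -117.2]] [ 551.89868929 -187.35305823] [np.float64(143.7), np.float64(106.9), np.float64(144.9), np.float64(106.1)] -105.21963000975859
nose [ 512.19182894 -179.44864218  178.        ]
post [ 596.02141852 -203.77014073  177.        ]
```

View pics/t4.png

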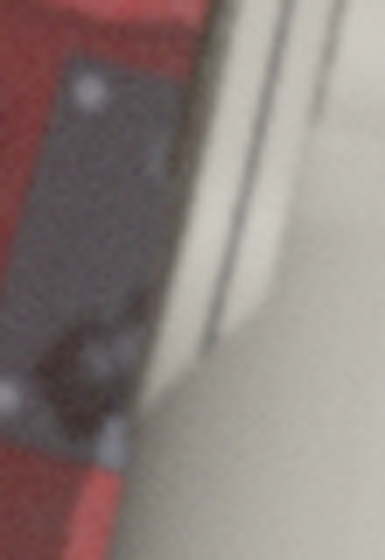

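View pics/s4.png

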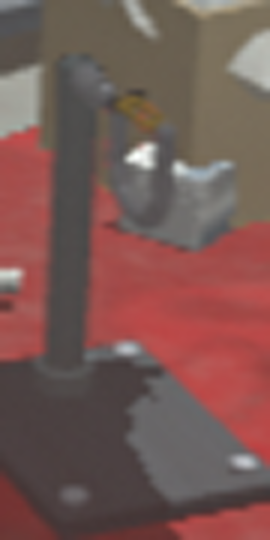

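```bash
python3 - <<'E'
from h import *
T=cams.camera("top");im=cv2.imread("pics/top0.png");h=cv2.cvtColor(im,cv2.COLOR_BGR2HSV)
def P(p):return np.round(np.asarray(p)*1000,1)
for s in (40,60,80,100):
    for roi in [(355,185,375,215)]:
        x0,y0,x1,y1=roi;m=cv2.inRange(h[y0:y1,x0:x1],np.array((15,s,60)),np.array((35,255,255)))
        p=np.argwhere(m>0)[:,::-1]+[x0,y0];W=np.array([plane(T,u,v,.175)[:2] for u,v in p],np.float32);r=cv2.minAreaRect(W)
        print(s,len(p),p.mean(0),P(W.mean(0)),P(r[0]),P(r[1]),r[2])
# nose, post top: crop t2 pixel (5x, off 320,160)
print("nose",P(plane(T,320+216/5,160+262/5,.178)),"post",P(plane(T,320+266/5,160+75/5,.177)))
# plate etc. in top0: 6x crop
c=cv2.resize(im[210:250,175:240],None,fx=11,fy=11,interpolation=cv2.INTER_CUBIC);cv2.imwrite("pics/t5.png",c)
E
```

```text
40 91 [365.46153846 201.89010989] [ 532.  -180.6] [ 531.5 -180.2] [15.8 33.6] 70.98961639404297
60 74 [365.48648649 201.60810811] [ 532.6 -180.7] [ 531.5 -180.4] [14.8 32.5] 75.3004379272461
80 55 [365.43636364 201.49090909] [ 532.9 -180.6] [ 531.8 -180.4] [12.9 30. ] 71.11254119873047
100 32 [365.53125 200.375  ] [ 535.5 -180.8] [ 532.2 -180.4] [11.2 27.9] 73.44770050048828
nose [ 507.4 -174.9  178. ] post [ 594.1 -199.1  177. ]
```

View pics/t5.png

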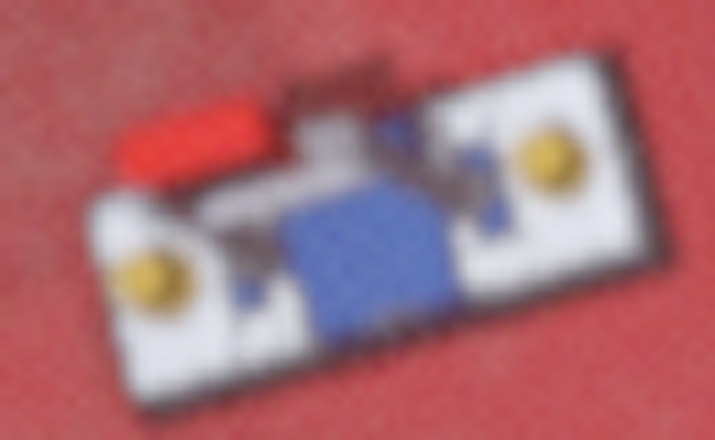

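```bash
python3 - <<'E'
from h import *
T=cams.camera("top");S=cams.camera("scene")
def P(p):return np.round(np.asarray(p)*1000,1)
f=lambda x,y:(175+x/11,210+y/11)
a=plane(T,*f(155,282),.056);b=plane(T,*f(553,160),.056);print("plugs",P(a),P(b),P((a+b)/2),P(np.linalg.norm(a-b)),np.degrees(np.arctan2(*(a-b)[1::-1])))
for z in(.189,.171):print("plate",P(plane(T,*f(195,140),z)))
# tray/white corners z=.031
W=[plane(T,*f(x,y),.031) for x,y in[(95,205),(600,55),(645,250),(145,400)]];print([P(w[:2]) for w in W],P(np.mean(W,0)))
# scene plate: crop s1 4.6x off 180,200
g=lambda x,y:(180+x/4.6,200+y/4.6)
print("tri plate",[P(x) for x in tri(T,f(195,140),S,g(207,137))])
for n,p in[("blue top L bail foot",g(183,412)),]:pass
M=(a+b)/2
for z in(.153,.171,.189):print(proj(S,[M[0],M[1],z]),proj(T,[M[0],M[1],z]))
E
```

```text
plugs [465.5 248.4  56. ] [493.5 159.2  56. ] [479.5 203.8  56. ] 93.4 107.42542777426567
plate [481.7 206.3 189. ]
plate [483.9 210.9 171. ]
[array([485.7, 269.8]), array([521.1, 154. ]), array([475.6, 142. ]), array([440.7, 256. ])] [480.8 205.5  31. ]
tri plate [array([482.5, 209. , 170.2]), np.float64(5.0)]
[227.21790731 236.67813182] [197.73068738 225.57381316]
[226.76860613 228.99731595] [195.78932687 224.65179227]
[226.31238676 221.19823332] [193.78453853 223.69964725]
```

Call:
{"api": "servo_tool", "payload": {"motion": [[[-0.83, -0.35, 0, 0, 0, 0], [-0.83, -0.35, 0, 0, 0, 0], [-0.83, -0.35, 0, 0, 0, 0], [-0.83, -0.35, 0, 0, 0, 0], [-0.83, -0.35, 0, 0, 0, 0], [-0.83, -0.35, 0, 0, 0, 0], [-0.83, -0.35, 0, 0, 0, 0], [-0.83, -0.35, 0, 0, 0, 0], [-0.5, -0.2, 0, 0, 0, 0.9], [0, 0, 0, 0, 0, 0.9], [0, 0, 0, 0, 0, 0], [0, 0, 0, 0, 0, 0]]]}}

```text
clock: 2.9
position: [0.484, 0.1912, 0.4125]
ee_rot: [0.794, -0.607, 0.002, 0.001]
ft_force: [0.8, 0.4, 0.0]
grip_width: 0.998
```

```bash
python3 -c "
from h import *
pose();need([.481,.205,.25],np.radians(-72.6))
w=cams.camera('wrist');cv2.imwrite('pics/w5.png',w['color'][:,:,::-1])
pose()"
```

```text
t 2.9 p [484.  191.2 412.5] xdir -74.79 z [ 0.0016 -0.0049 -1.    ] F [0.8 0.4 0. ] w 0.998 q [ 0.16  0.15 -0.68  1.69  0.1   1.33 -1.85]
shift units [-0.299 -0.015  0.148] mm [-14.9  -0.7   7.4]
turn deg [-0.01 -0.29 -2.19] units [-0.002 -0.059 -0.437]
t 2.95 p [484.1 190.8 412.5] xdir -74.83 z [ 0.0017 -0.0051 -1.    ] F [-0.4 -0.3 -0.1] w 0.996 q [ 0.16  0.15 -0.68  1.69  0.1   1.33 -1.85]
```

View pics/w5.png

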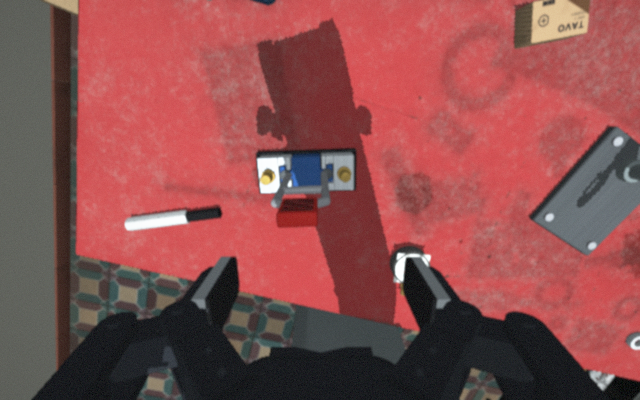

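```bash
python3 - <<'E'
from h import *
c=cams.camera("wrist");pose();crop(c,240,135,370,240,6,"w5c.png")
def P(p):return np.round(np.asarray(p)*1000,1)
M=np.array([.481,.206]);a=np.radians(107.3);Y=np.array([np.cos(a),np.sin(a)]);X=np.array([Y[1],-Y[0]])
for dx,dy in[(-6,-15),(-6,15),(6,15),(6,-15)]:
    q=M+X*dx/1e3+Y*dy/1e3;print(dx,dy,(proj(c,[*q,.189])-[240,135])*6,(proj(c,[*q,.153])-[240,135])*6)
for s in(1,-1):print("plug",(proj(c,[*(M+Y*s*.0465),.057])-[240,135])*6)
E
```

```text
t 3.0 p [484.1 190.7 412.5] xdir -74.86 z [ 0.0017 -0.0052 -1.    ] F [-0.2  1.1 -1.4] w 1.0 q [ 0.16  0.15 -0.68  1.69  0.1   1.33 -1.85]
-6 -15 [461.13398244 584.43222523] [462.88705527 481.83974479]
-6 15 [216.1274692  593.63507328] [252.32147998 489.83515847]
6 15 [207.48721804 502.0304926 ] [245.47229416 409.70707602]
6 -15 [456.89352715 492.57071509] [459.27945243 401.51986962]
plug [149.02183235 293.25424022]
plug [626.43345143 274.74358727]
```

View pics/w5c.png

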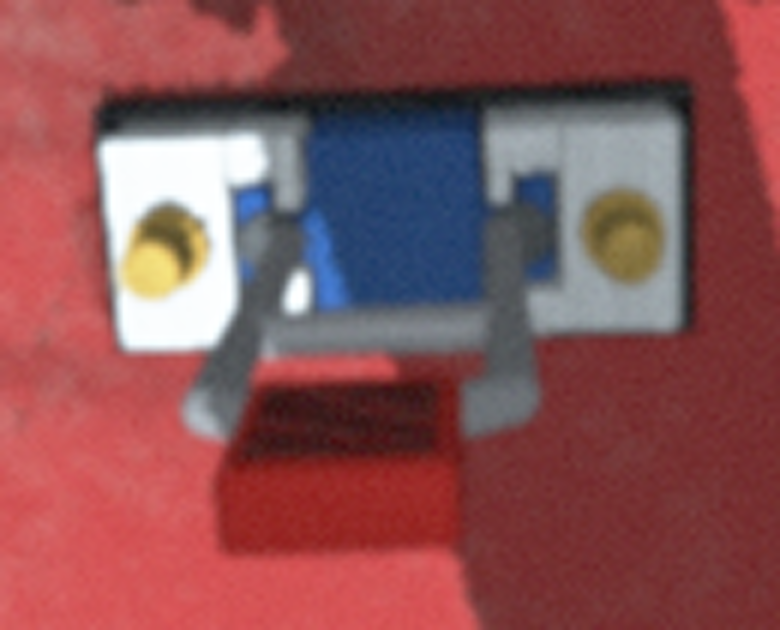

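```bash
python3 -c "
from h import *
need([.4835,.2062,.176],np.radians(-72.7))"
```

```text
shift units [-0.328 -0.068  1.628] mm [-16.4  -3.4  81.4]
turn deg [-0.01 -0.31 -2.16] units [-0.002 -0.062 -0.432]
```

Call:
{"api": "servo_tool", "payload": {"motion": [[[-0.16, -0.03, 0, 0, -0.06, -0.4], [-0.16, -0.03, 0, 0, 0, 0], [0, 0, 0.4, 0, 0, 0], [0, 0, 0.4, 0, 0, 0], [0, 0, 0.3, 0, 0, 0], [0, 0, 0.2, 0, 0, 0], [0, 0, 0, 0, 0, 0], [0, 0, 0, 0, 0, 0]]]}}

```text
clock: 3.8
position: [0.4831, 0.2088, 0.3465]
ee_rot: [0.806, -0.592, 0.0, -0.001]
ft_force: [0.5, -0.7, 0.0]
grip_width: 1.005
```

```bash
python3 -c "
from h import *
pose();need([.4835,.2062,.176],np.radians(-72.7))
w=cams.camera('wrist');cv2.imwrite('pics/w6.png',w['color'][:,:,::-1])
"
```

```text
t 3.8 p [483.1 208.8 346.5] xdir -72.54 z [ 0.0024  0.0016 -1.    ] F [ 0.5 -0.7  0. ] w 1.005 q [ 0.12  0.22 -0.69  1.77  0.15  1.2  -1.88]
shift units [0.054 0.017 0.31 ] mm [ 2.7  0.8 15.5]
turn deg [-0.16  0.05  0.16] units [-0.032  0.01   0.032]
```

View pics/w6.png

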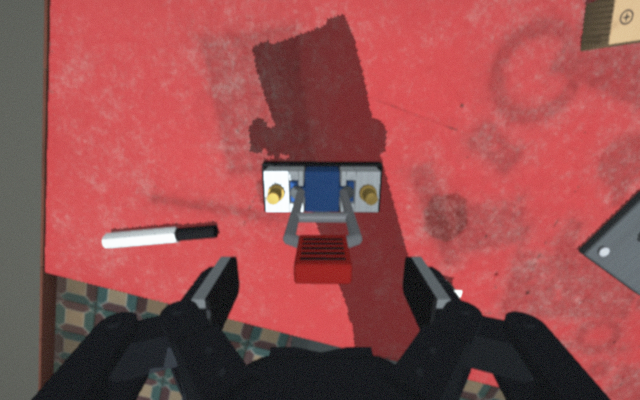

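```bash
python3 - <<'E'
from h import *
c=cams.camera("wrist");pose();crop(c,280,215,370,295,8,"w6c.png")
a=np.radians(107.3);Y=np.array([np.cos(a),np.sin(a)]);X=np.array([Y[1],-Y[0]])
for M in([.481,.206],[.486,.2075]):
  for dx,dy in[(-6,-15),(-6,15),(6,15),(6,-15)]:
    q=M+X*dx/1e3+Y*dy/1e3;print(dx,dy,(proj(c,[*q,.189])-[280,215])*8)
E
```

```text
t 3.9 p [483.1 208.7 346.8] xdir -72.55 z [ 0.003   0.0017 -1.    ] F [ 0.  -0.8  0.2] w 1.002 q [ 0.12  0.22 -0.69  1.77  0.15  1.2  -1.88]
-6 -15 [567.90599575 618.99806018]
-6 15 [105.17710655 618.19247261]
6 15 [ 99.88186663 455.57724406]
6 -15 [574.3700537  456.38979926]
-6 -15 [571.53147645 549.26803718]
-6 15 [103.75969081 548.45937946]
6 15 [ 98.36884146 382.23466321]
6 -15 [578.16096026 383.05014223]
```

View pics/w6c.png

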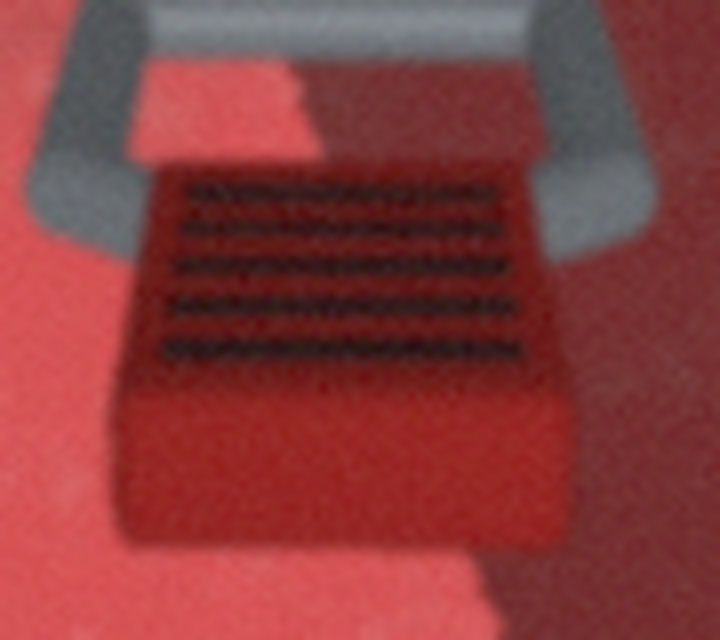

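Call:
{"api": "servo_tool", "payload": {"motion": [[[0.05, 0, 0.16, 0, 0, 0], [0, 0, 0.15, 0, 0, 0], [0, 0, 0, 0, 0, 0]]]}}

```text
clock: 4.2
position: [0.4844, 0.2061, 0.3313]
ee_rot: [0.806, -0.592, 0.001, -0.002]
ft_force: [-0.6, 0.2, 0.4]
grip_width: 0.999
```

Call:
{"api": "servo_tool", "payload": {"motion": [[[0, 0, 0, 0, 0, 0], [0, 0, 0, 0, 0, 0], [0, 0, 0, 0, 0, 0], [0, 0, 0, 0, 0, 0], [0, 0, 0, 0, 0, 0], [0, 0, 0, 0, 0, 0], [0, 0, 0, 0, 0, 0], [0, 0, 0, 0, 0, 0]]], "jaw": 255, "force": 40}}

```text
clock: 5.0
position: [0.4844, 0.2064, 0.3315]
ee_rot: [0.806, -0.592, 0.001, -0.003]
ft_force: [-0.7, 0.4, -1.3]
grip_width: 0.342
```

```bash
python3 - <<'E'
from h import *
pose();c=cams.camera("wrist");cv2.imwrite('pics/w7.png',c['color'][:,:,::-1])
E
```

```text
t 5.0 p [484.4 206.4 331.5] xdir -72.56 z [ 0.0055  0.0025 -1.    ] F [-0.7  0.4 -1.3] w 0.342 q [ 0.12  0.24 -0.69  1.79  0.16  1.17 -1.88]
```

View pics/w7.png

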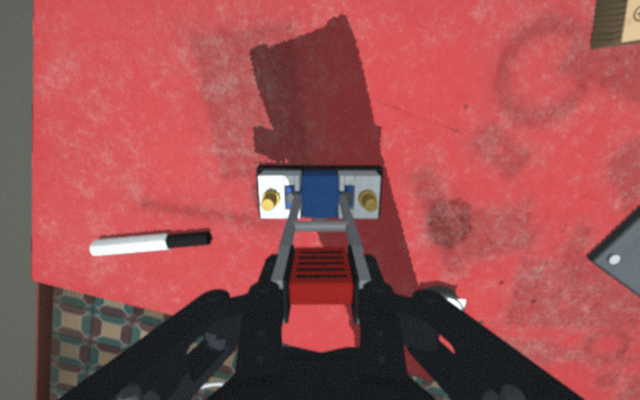

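Call:
{"api": "servo_tool", "payload": {"motion": [[[0, 0, -0.06, 0, 0, 0], [0, 0, -0.08, 0, 0, 0], [0, 0, -0.08, 0, 0, 0], [0, 0, -0.08, 0, 0, 0], [0, 0, 0, 0, 0, 0]]]}}

```text
clock: 5.55
position: [0.484, 0.206, 0.3472]
ee_rot: [0.806, -0.592, 0.001, -0.002]
ft_force: [-0.6, -0.0, -3.0]
grip_width: 0.341
```

```bash
python3 - <<'E'
from h import *
pose();need([.4844,.2064,.2],np.radians(-72.6));c=cams.camera("wrist");crop(c,240,150,400,320,4,'w8.png')
E
```

```text
t 5.55 p [484.  206.  347.2] xdir -72.58 z [ 0.0038  0.0017 -1.    ] F [-0.6 -0.  -3. ] w 0.341 q [ 0.13  0.22 -0.69  1.77  0.15  1.2  -1.87]
shift units [-0.004  0.002 -0.157] mm [-0.2  0.1 -7.8]
turn deg [-0.24  0.03  0.02] units [-0.048  0.006  0.004]
```

View pics/w8.png

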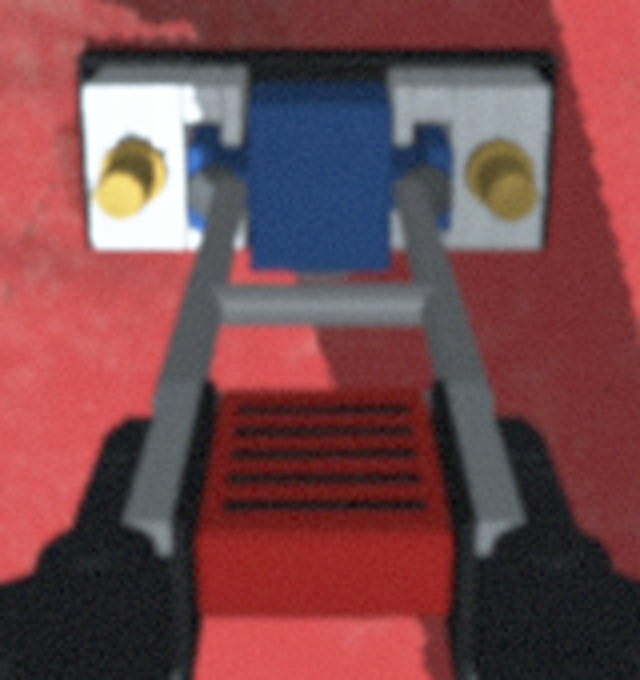

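Call:
{"api": "servo_tool", "payload": {"motion": [[[0, 0, -0.08, 0, 0, 0], [0, 0, -0.08, 0, 0, 0], [0, 0, -0.08, 0, 0, 0], [0, 0, -0.1, -0.04, 0, 0], [0, 0, -0.15, 0, 0, 0], [0, 0, -0.2, 0, 0, 0], [0, 0, -0.3, 0, 0, 0], [0, 0, -0.3, 0, 0, 0], [0, 0, 0, 0, 0, 0]]]}}

```text
clock: 6.5
position: [0.4837, 0.2061, 0.4171]
ee_rot: [0.806, -0.592, -0.0, -0.0]
ft_force: [0.2, -0.3, -3.0]
grip_width: 0.342
```

```bash
python3 - <<'E'
from h import *
pose();c=cams.camera("wrist");cv2.imwrite('pics/w9.png',c['color'][:,:,::-1])
E
```

```text
t 6.5 p [483.7 206.1 417.1] xdir -72.55 z [ 5.e-04  8.e-04 -1.e+00] F [ 0.2 -0.3 -3. ] w 0.342 q [ 0.14  0.17 -0.69  1.67  0.11  1.34 -1.84]
```

View pics/w9.png

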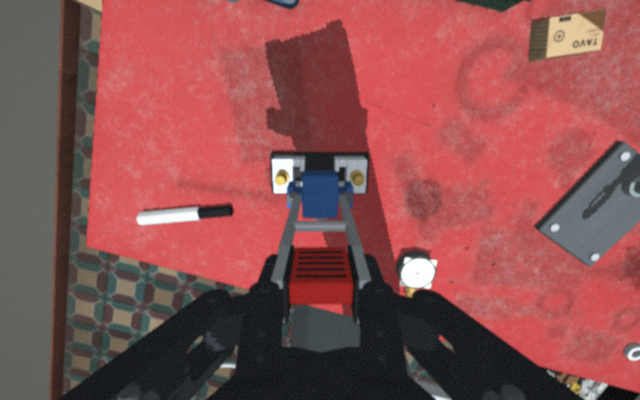

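Call:
{"api": "servo_tool", "payload": {"motion": [[[0.3, 0.12, 0, 0, 0, 0], [0.6, 0.24, 0, 0, 0, 0], [0.68, 0.27, 0, 0, 0, 0], [0.68, 0.27, 0, 0, 0, 0], [0.68, 0.27, 0, 0, 0, 0], [0.68, 0.27, 0, 0, 0, 0], [0.68, 0.27, 0, 0, 0, 0], [0.68, 0.27, 0, 0, 0, 0], [0.68, 0.27, 0, 0, 0, 0], [0.5, 0.2, 0, 0, 0, 0], [0.2, 0.08, 0, 0, 0, 0], [0, 0, 0, 0, 0, 0]]]}}

```text
clock: 7.75
position: [0.4545, -0.1477, 0.4074]
ee_rot: [0.807, -0.59, -0.005, 0.002]
ft_force: [-0.1, -0.2, -3.4]
grip_width: 0.346
```

Call:
{"api": "servo_tool", "payload": {"motion": [[[0, 0, 0, 0, 0, 0.6], [0, 0, 0, 0, 0, 1], [0, 0, 0, 0, 0, 1], [0, 0, 0, 0, 0, 1], [0, 0, 0, 0, 0, 1], [0, 0, 0, 0, 0, 1], [0, 0, 0, 0, 0, 0.8], [0, 0, 0, 0, 0, 0], [0, 0, 0, 0, 0, 0]]]}}

```text
clock: 8.65
position: [0.4566, -0.133, 0.4046]
ee_rot: [-0.612, 0.791, 0.007, -0.003]
ft_force: [-0.1, 0.5, -3.1]
grip_width: 0.343
```

```bash
python3 - <<'E'
from h import *
pose();need([.4562,-.159,.19+.0715],np.radians(-106));c=cams.camera("wrist");cv2.imwrite('pics/w10.png',c['color'][:,:,::-1])
c=cams.camera("scene");crop(c,240,130,420,270,4.4,'s10.png')
E
```

```text
t 8.65 p [ 456.6 -133.   404.6] xdir -104.55 z [-0.0136  0.0078 -0.9999] F [-0.1  0.5 -3.1] w 0.343 q [ 0.55  0.03 -0.37  1.82  0.01  1.31 -1.64]
shift units [ 0.517 -0.165 -0.242] mm [ 25.8  -8.2 -12.1]
turn deg [0.87 0.22 1.45] units [0.173 0.045 0.291]
```

View pics/w10.png

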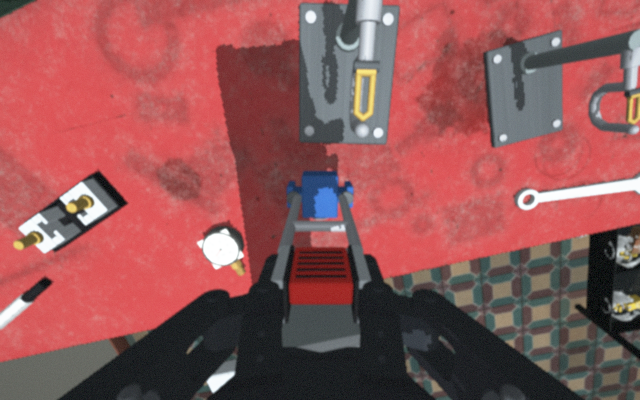

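View pics/s10.png

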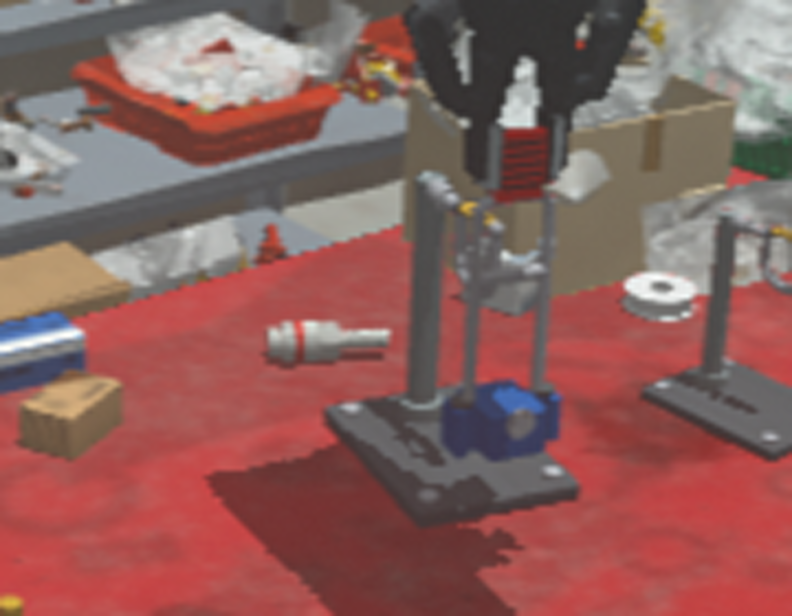

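Call:
{"api": "servo_tool", "payload": {"motion": [[[0, 0, -0.24, 0.17, 0.04, 0.29], [0.25, -0.1, 0, 0, 0, 0], [0.2, -0.1, 0, 0, 0, 0], [0, 0, 0, 0, 0, 0], [0, 0, 0, 0, 0, 0]]]}}

```text
clock: 9.25
position: [0.4604, -0.1609, 0.4182]
ee_rot: [-0.601, 0.799, -0.001, 0.0]
ft_force: [0.1, 0.4, -3.7]
grip_width: 0.339
```

```bash
python3 - <<'E'
from h import *
pose();need([.4562,-.159,.19+.0715],np.radians(-106));c=cams.camera("wrist");cv2.imwrite('pics/w11.png',c['color'][:,:,::-1])
crop(c,270,0,410,130,5,"w11a.png");crop(c,270,130,400,260,5,"w11b.png")
h=cv2.cvtColor(c["color"],cv2.COLOR_RGB2HSV)
m=cv2.inRange(h,np.array((15,110,80)),np.array((35,255,255)));m[140:]=0;m[:,:280]=0;m[:,400:]=0
p=np.argwhere(m>0)[:,::-1]
W=np.array([plane(c,u,v,.177)[:2] for u,v in p],np.float32);r=cv2.minAreaRect(W);print(len(p),p.min(0),p.max(0),"gate",np.array(r[0])*1e3,np.array(r[1])*1e3,r[2])
E
```

```text
t 9.25 p [ 460.4 -160.9  418.2] xdir -106.11 z [ 1.9e-03 -9.0e-04 -1.0e+00] F [ 0.1  0.4 -3.7] w 0.339 q [ 0.58  0.04 -0.34  1.78  0.01  1.33 -1.62]
shift units [-0.014  0.098  0.033] mm [-0.7  4.9  1.7]
turn deg [-0.12 -0.02 -0.11] units [-0.024 -0.004 -0.022]
440 [310  96] [328 139] gate [ 534.11477804 -181.70887232] [12.61104364 29.1484762 ] 74.28118133544922
```

View pics/w11a.png

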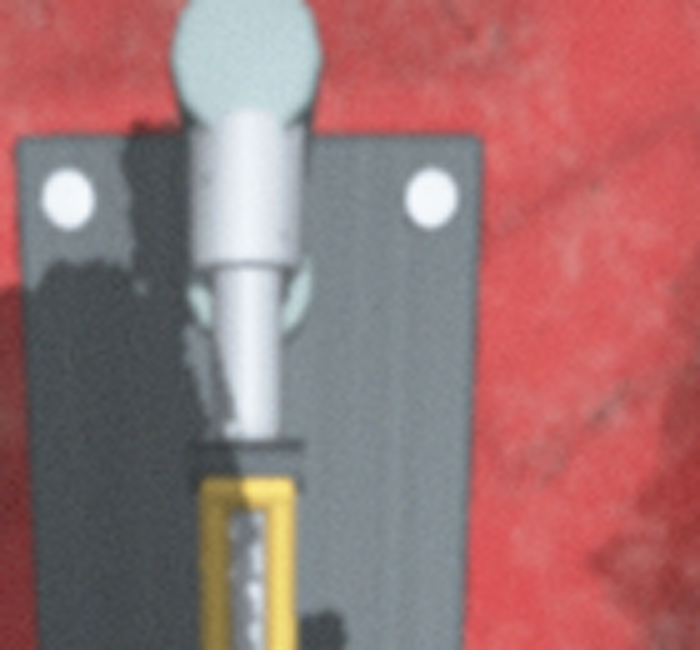

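View pics/w11b.png

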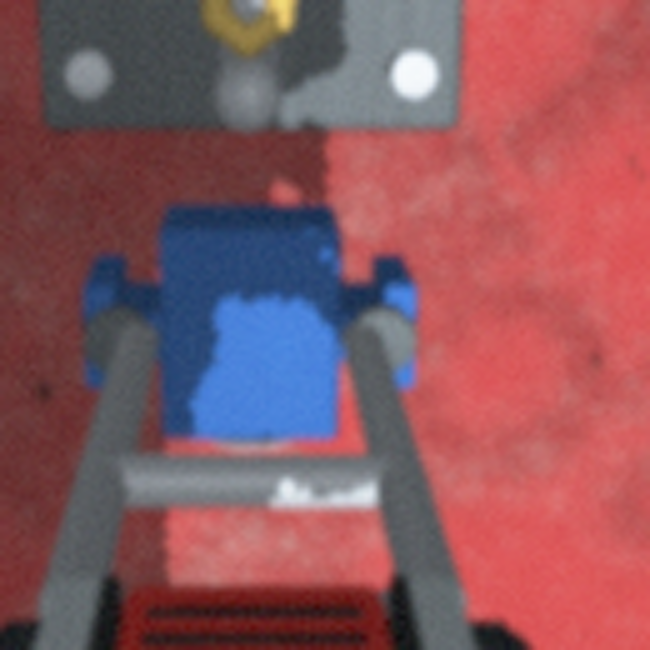

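```bash
python3 - <<'E'
from h import *
pose();c=cams.camera("wrist")
o,p,Rm=st();g=p+Rm[:,2]*.2265;print("nominal axis at bar",np.round(g*1e3,1))
b=plane(c,320.6,226.4,g[2]);print("bar cam",np.round(b*1e3,1))
G=np.array([.5341,-.1817]);th=np.radians(-15.9);X=np.array([np.cos(th),np.sin(th)]);Y=np.array([-X[1],X[0]])
H=G+.015*X
print("H",H);n=plane(c,319.3,149,.178)
for nm,q in[("axis",g),("barcam",b),("nose",n)]:d=q[:2]-H;print(nm,np.round([d@X*1e3,d@Y*1e3],1))
E
```

```text
t 9.3 p [ 460.4 -160.9  418.1] xdir -106.11 z [ 0.0018 -0.0011 -1.    ] F [ 0.1  0.6 -3.1] w 0.339 q [ 0.58  0.04 -0.34  1.78  0.01  1.32 -1.62]
nominal axis at bar [ 460.8 -160.8  191.6]
bar cam [ 460.2 -161.5  191.6]
H [ 0.54852612 -0.18580939]
axis [-91.2   0. ]
barcam [-91.6  -0.8]
nose [-36.6  -0.2]
```

Call:
{"api": "servo_tool", "payload": {"motion": [[[0, -0.2, 0, 0, 0, 0], [0, -0.2, 0, 0, 0, 0], [0, -0.15, 0, 0, 0, 0], [0, 0, 0, 0, 0, 0], [0, 0, 0, 0, 0, 0]]]}}

```text
clock: 9.85
position: [0.4899, -0.168, 0.4176]
ee_rot: [-0.602, 0.799, -0.0, 0.0]
ft_force: [-0.5, 0.4, -3.5]
grip_width: 0.346
```

```bash
cat > hk.py <<'E'
from h import *
import sys
pose()
o,p,Rm=st();g=p+Rm[:,2]*.2265
th=np.radians(-15.9);X=np.array([np.cos(th),np.sin(th)]);Y=np.array([-X[1],X[0]]);H=np.array([.5485,-.1858])
d=g[:2]-H;print("bar in hook",np.round([d@X*1e3,d@Y*1e3,(g[2]-.175)*1e3],1))
if len(sys.argv)>1:
    c=cams.camera("wrist");crop(c,230,60,410,260,3,sys.argv[1])
    s=cams.camera("scene");crop(s,310,130,400,250,5,"s"+sys.argv[1])
E
python3 hk.py 12.png
```

```text
t 9.85 p [ 489.9 -168.   417.6] xdir -105.99 z [ 1.3e-03 -2.0e-04 -1.0e+00] F [-0.5  0.4 -3.5] w 0.346 q [ 0.56  0.11 -0.34  1.71  0.04  1.33 -1.64]
bar in hook [-61.    1.1  16.1]
```

View pics/12.png

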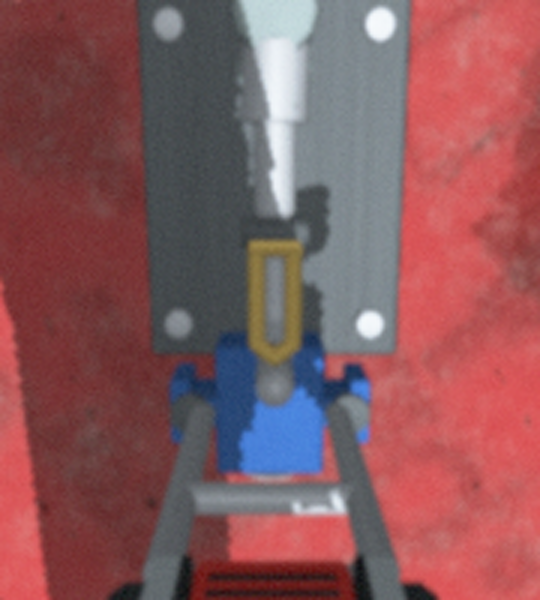

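View pics/s12.png

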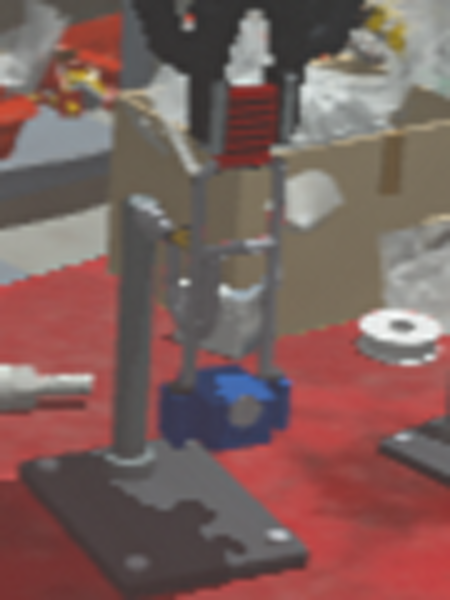

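Call:
{"api": "servo_tool", "payload": {"motion": [[[0, -0.15, 0, 0, 0, 0], [0, -0.15, 0, 0, 0, 0], [0, -0.15, 0, 0, 0, 0], [0, -0.15, 0, 0, 0, 0], [0, -0.15, 0, 0, 0, 0], [0.02, -0.1, 0, 0, 0, 0], [0, 0, 0, 0, 0, 0], [0, 0, 0, 0, 0, 0]]]}}

```text
clock: 10.75
position: [0.5339, -0.182, 0.4176]
ee_rot: [-0.602, 0.799, -0.001, 0.0]
ft_force: [1.3, 0.4, -2.6]
grip_width: 0.345
```

```bash
python3 hk.py 13.png
```

```text
t 10.75 p [ 533.9 -182.   417.6] xdir -106.01 z [ 1.4e-03 -5.0e-04 -1.0e+00] F [ 1.3  0.4 -2.6] w 0.345 q [ 0.54  0.21 -0.34  1.59  0.07  1.35 -1.66]
bar in hook [-14.7  -0.4  16.1]
```

View pics/13.png

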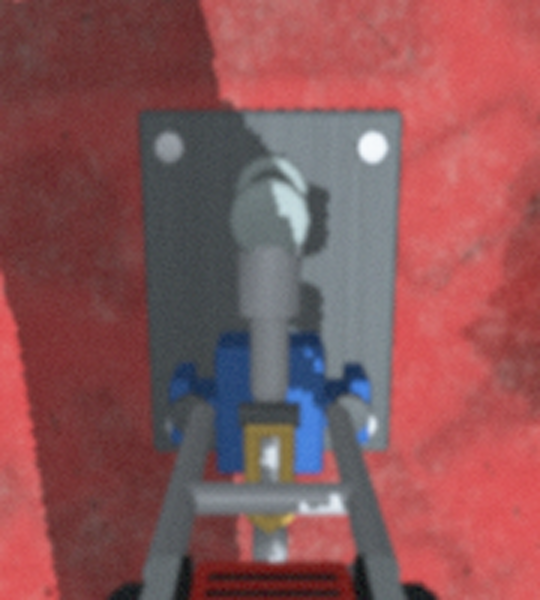

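View pics/s13.png

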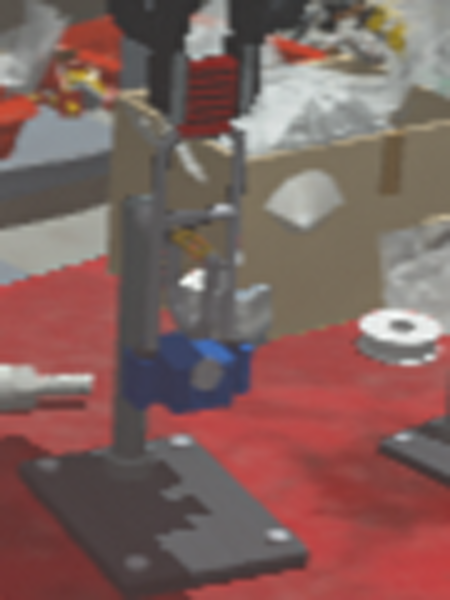

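Call:
{"api": "servo_tool", "payload": {"motion": [[[0, 0, 0.08, 0, 0, 0], [0, 0, 0.08, 0, 0, 0], [0, 0, 0.06, 0, 0, 0], [0, 0, 0.06, 0, 0, 0], [0, 0, 0.06, 0, 0, 0], [0, 0, 0, 0, 0, 0]]]}}

```text
clock: 11.45
position: [0.5332, -0.1816, 0.4042]
ee_rot: [-0.602, 0.799, -0.003, 0.001]
ft_force: [-4.9, 1.6, 9.0]
grip_width: 0.344
```

```bash
python3 hk.py
```

```text
t 11.45 p [ 533.2 -181.6  404.2] xdir -106.04 z [ 0.0058 -0.0032 -1.    ] F [-4.9  1.6  9. ] w 0.344 q [ 0.54  0.22 -0.34  1.62  0.08  1.32 -1.66]
bar in hook [-14.4  -0.5   2.7]
```

Call:
{"api": "servo_tool", "payload": {"motion": [[[0, 0, 0.08, 0, 0, 0], [0, 0, 0.08, 0, 0, 0], [0, 0, 0.08, 0, 0, 0], [0, 0, 0, 0, 0, 0]]]}}

```text
clock: 11.85
position: [0.5333, -0.181, 0.4004]
ee_rot: [-0.601, 0.799, -0.007, 0.003]
ft_force: [-6.2, 2.6, 11.8]
grip_width: 0.338
```

```bash
python3 hk.py 14.png; python3 -c "
from h import *
need([0.5,-.18,.2],np.radians(-106))"
```

```text
t 11.85 p [ 533.3 -181.   400.4] xdir -106.04 z [ 0.0137 -0.0069 -0.9999] F [-6.2  2.6 11.8] w 0.338 q [ 0.54  0.21 -0.34  1.63  0.08  1.3  -1.66]
bar in hook [-12.5  -0.2  -1. ]
shift units [0.154 0.71  0.908] mm [ 7.7 35.5 45.4]
turn deg [-0.9  -0.17 -0.04] units [-0.179 -0.033 -0.008]
```

View pics/s14.png

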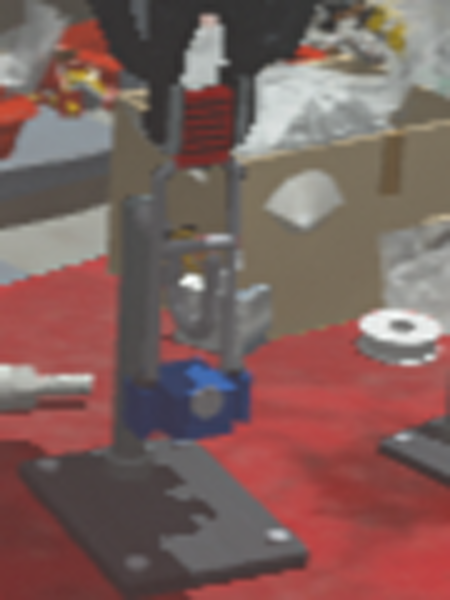

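View pics/14.png

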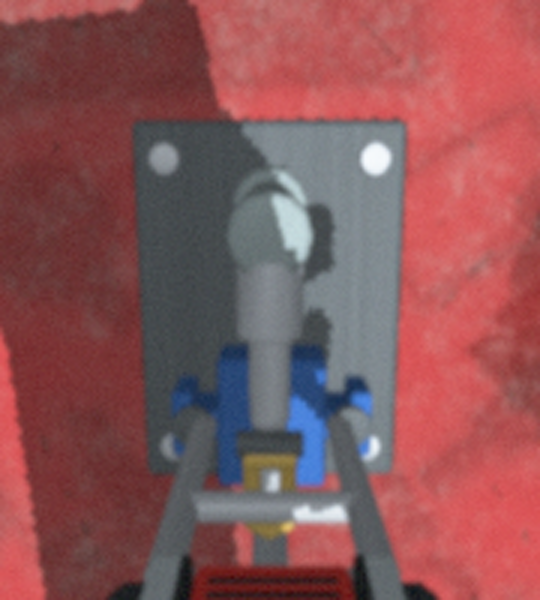

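Call:
{"api": "servo_tool", "payload": {"motion": [[[0, 0, 0.1, -0.15, 0, 0], [0, 0, 0.12, 0, 0, 0], [0, 0, 0.12, -0.1, 0, 0], [0, 0, 0, 0, 0, 0]]]}}

```text
clock: 12.35
position: [0.5347, -0.1808, 0.3943]
ee_rot: [-0.601, 0.799, -0.005, 0.001]
ft_force: [-4.9, 1.5, 8.5]
grip_width: 0.34
```

```bash
python3 hk.py 15.png; python3 -c "
from h import *
need([0.5,-.18,.2],np.radians(-106))"
```

```text
t 12.35 p [ 534.7 -180.8  394.3] xdir -106.06 z [ 0.0069 -0.0068 -1.    ] F [-4.9  1.5  8.5] w 0.34 q [ 0.54  0.22 -0.34  1.63  0.08  1.29 -1.67]
bar in hook [-12.7  -0.   -7.2]
shift units [0.16  0.709 0.788] mm [ 8.  35.4 39.4]
turn deg [-0.53 -0.27 -0.06] units [-0.105 -0.053 -0.011]
```

View pics/s15.png

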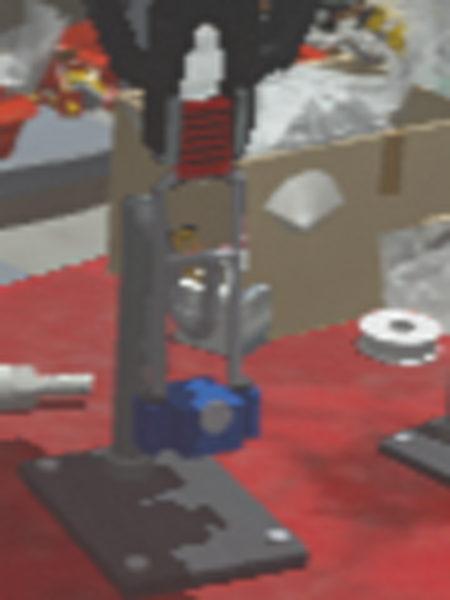

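View pics/15.png

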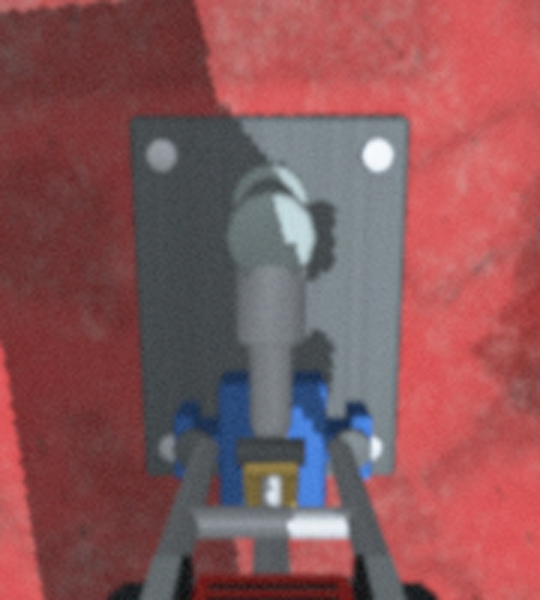

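```bash
cat >> hk.py <<'E'
if len(sys.argv)>3:
    u=230+float(sys.argv[2])/3;v=60+float(sys.argv[3])/3;b=plane(c,u,v,g[2]);e=b[:2]-H;print("bar cam in hook",np.round([e@X*1e3,e@Y*1e3],1))
    for zz in (-20,-37):print("seat/-14 proj",zz,(proj(c,[*(H-.014*X),.175+zz/1e3])-[230,60])*3)
E
python3 hk.py 16.png 272 522
```

```text
t 12.45 p [ 534.8 -180.8  394.7] xdir -106.06 z [ 0.0076 -0.007  -0.9999] F [-4.3  1.2  8.4] w 0.344 q [ 0.54  0.22 -0.34  1.63  0.08  1.29 -1.67]
bar in hook [-12.5   0.   -6.8]
bar cam in hook [-19.1  -0.4]
seat/-14 proj -20 [269.99091028 483.83420296]
seat/-14 proj -37 [269.81208383 462.02735657]
```

Call:
{"api": "servo_tool", "payload": {"motion": [[[0, 0, 0, 0, 0, 0], [0, 0, 0, 0, 0, 0], [0, -0.08, 0.06, 0, 0, 0], [0, -0.06, 0.08, -0.1, 0, 0], [0, 0, 0.1, 0, 0, 0], [0, 0, 0, 0, 0, 0]]], "jaw": 255, "force": 100}}

```text
clock: 13.15
position: [0.5385, -0.1813, 0.3875]
ee_rot: [-0.601, 0.799, 0.001, -0.005]
ft_force: [-10.5, 3.2, 3.1]
grip_width: 0.334
```

```bash
python3 hk.py 17.png; python3 -c "
from h import *
need([0.5,-.18,.2],np.radians(-106))"
```

```text
t 13.15 p [ 538.5 -181.3  387.5] xdir -106.07 z [-0.0085 -0.0043 -1.    ] F [-10.5   3.2   3.1] w 0.334 q [ 0.53  0.24 -0.34  1.62  0.09  1.3  -1.67]
bar in hook [-12.5   0.1 -14. ]
shift units [0.163 0.711 0.654] mm [ 8.1 35.5 32.7]
turn deg [ 0.46 -0.37 -0.07] units [ 0.093 -0.075 -0.014]
```

View pics/17.png

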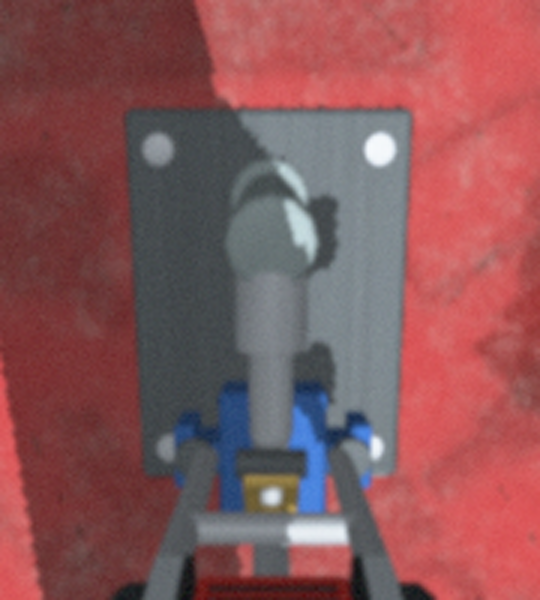

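View pics/s17.png

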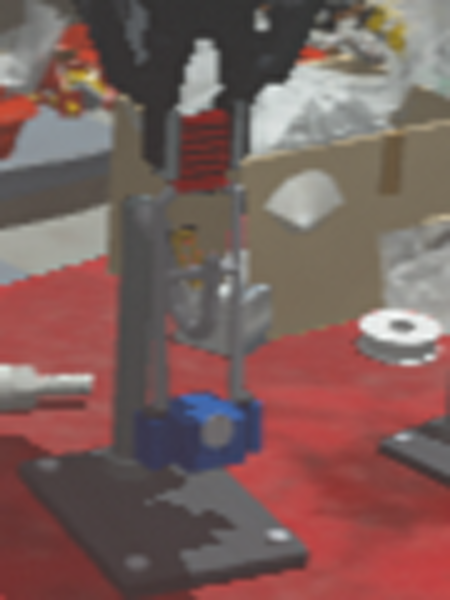

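```bash
python3 hk.py 18.png 272 529
```

```text
t 13.25 p [ 538.2 -181.3  387.3] xdir -106.07 z [-0.0096 -0.004  -0.9999] F [-9.4  2.9  5. ] w 0.332 q [ 0.53  0.24 -0.34  1.62  0.09  1.3  -1.67]
bar in hook [-13.    0.1 -14.1]
bar cam in hook [-21.5  -0.4]
seat/-14 proj -20 [270.17866526 491.9922695 ]
seat/-14 proj -37 [269.86115099 467.94178213]
```

Call:
{"api": "servo_tool", "payload": {"motion": [[[0, -0.05, 0.12, 0.1, 0, 0], [0, -0.02, 0.12, 0, 0, 0], [0, 0, 0.12, 0, 0, 0], [0, 0, 0, 0, 0, 0]]]}}

```text
clock: 13.75
position: [0.539, -0.1815, 0.3701]
ee_rot: [-0.601, 0.799, 0.0, -0.005]
ft_force: [0.3, -0.0, -2.9]
grip_width: 0.326
```

```bash
python3 hk.py 19.png
```

```text
t 13.75 p [ 539.  -181.5  370.1] xdir -106.08 z [-0.0082 -0.0056 -1.    ] F [ 0.3 -0.  -2.9] w 0.326 q [ 0.53  0.25 -0.34  1.64  0.1   1.27 -1.68]
bar in hook [-11.7  -0.1 -31.4]
```

View pics/19.png

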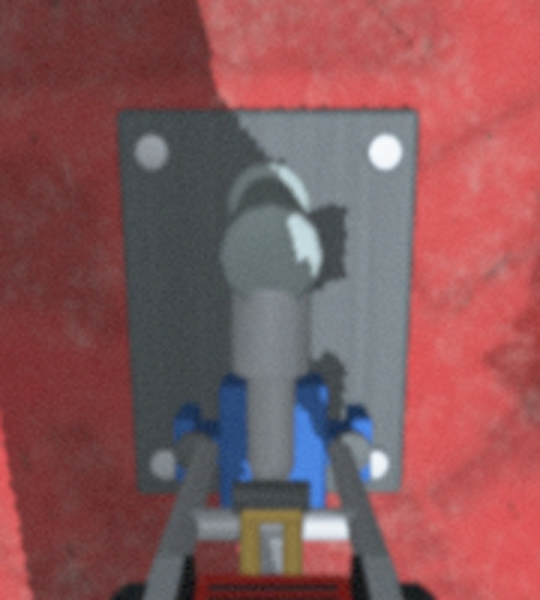

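View pics/s19.png

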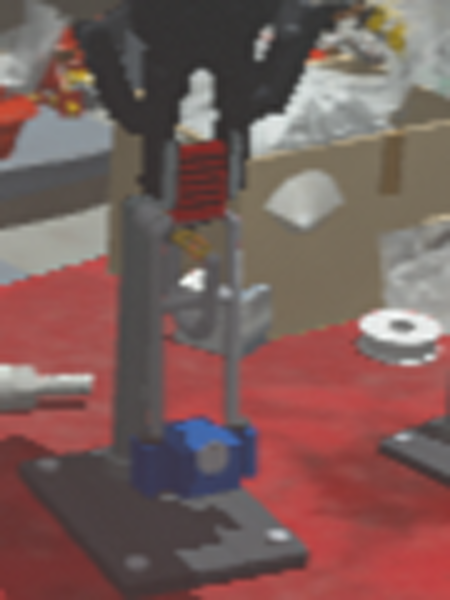

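Call:
{"api": "servo_tool", "payload": {"motion": [[[0, -0.08, -0.1, 0, 0, 0], [0, 0, -0.1, 0, 0, 0], [0, 0, -0.1, 0, 0, 0], [0, 0, -0.08, 0, 0, 0], [0, 0, 0, 0, 0, 0]]]}}

```text
clock: 14.35
position: [0.5445, -0.1827, 0.3932]
ee_rot: [-0.601, 0.799, -0.002, -0.003]
ft_force: [-0.5, 0.5, -3.6]
grip_width: 0.329
```

```bash
python3 hk.py 20.png
```

```text
t 14.35 p [ 544.5 -182.7  393.2] xdir -106.08 z [-0.003  -0.0068 -1.    ] F [-0.5  0.5 -3.6] w 0.329 q [ 0.53  0.25 -0.34  1.6   0.09  1.31 -1.68]
bar in hook [-4.9  0.2 -8.3]
```

View pics/20.png

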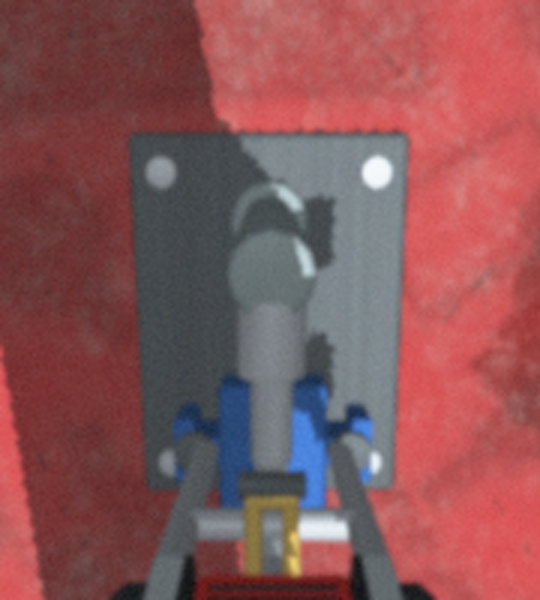

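Call:
{"api": "servo_tool", "payload": {"motion": [[[0, 0, -0.04, 0, 0, 0], [0, 0, -0.05, 0, 0, 0], [0, 0, -0.06, 0, 0, 0]]]}}

```text
clock: 14.75
position: [0.5439, -0.1827, 0.3958]
ee_rot: [-0.601, 0.799, 0.001, -0.005]
ft_force: [10.0, -2.6, -33.7]
grip_width: 0.332
```

```bash
python3 hk.py
```

```text
t 14.75 p [ 543.9 -182.7  395.8] xdir -106.07 z [-0.0086 -0.0047 -1.    ] F [ 10.   -2.6 -33.7] w 0.332 q [ 0.53  0.25 -0.34  1.6   0.09  1.32 -1.67]
bar in hook [-6.9  0.1 -5.6]
```

Call:
{"api": "servo_tool", "payload": {"motion": [[[0, 0, 0.02, 0, 0, 0], [0, 0, 0, 0, 0, 0]]]}}

```text
clock: 14.95
position: [0.5438, -0.1828, 0.394]
ee_rot: [-0.601, 0.799, 0.001, -0.005]
ft_force: [-1.3, 0.7, -3.3]
grip_width: 0.331
```

```bash
python3 hk.py 21.png
```

```text
t 14.95 p [ 543.8 -182.8  394. ] xdir -106.07 z [-0.0102 -0.004  -0.9999] F [-1.3  0.7 -3.3] w 0.331 q [ 0.53  0.25 -0.34  1.6   0.09  1.32 -1.67]
bar in hook [-7.3  0.1 -7.5]
```

View pics/s21.png

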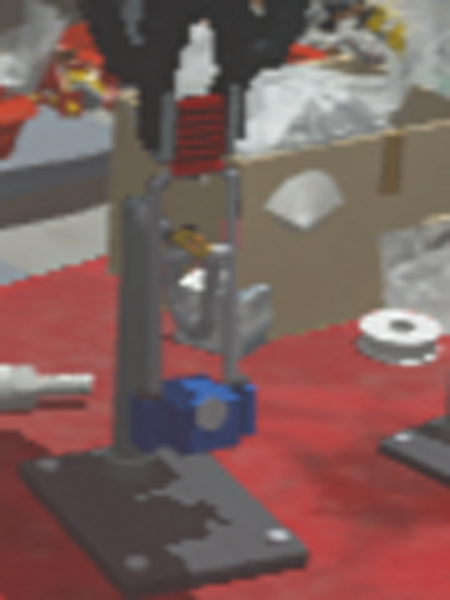

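Call:
{"api": "servo_tool", "payload": {"motion": [[[0, 0, -0.04, 0, 0, 0], [0, 0, 0, 0, 0, 0]]]}}

```text
clock: 15.25
position: [0.5438, -0.1828, 0.3951]
ee_rot: [-0.601, 0.799, 0.002, -0.005]
ft_force: [2.7, -1.8, -9.6]
grip_width: 0.331
```

Call:
{"api": "servo_tool", "payload": {"motion": [[[0, 0, -0.01, 0, 0, 0]]]}}

```text
clock: 15.35
position: [0.5438, -0.1829, 0.3952]
ee_rot: [-0.601, 0.799, 0.002, -0.005]
ft_force: [3.1, -0.6, -14.4]
grip_width: 0.333
```

Call:
{"api": "servo_tool", "payload": {"motion": [[[0, 0, -0.01, 0, 0, 0]]]}}

```text
clock: 15.45
position: [0.5438, -0.1829, 0.3953]
ee_rot: [-0.601, 0.799, 0.002, -0.006]
ft_force: [2.4, -0.6, -15.1]
grip_width: 0.332
```

Call:
{"api": "servo_tool", "payload": {"motion": [[[0, 0, 0.1, 0.1, 0, 0], [0, 0.02, 0.12, 0, 0, 0], [0, 0, 0.12, 0, 0, 0], [0, 0, 0.1, 0, 0, 0], [0, 0, 0, 0, 0, 0]]]}}

```text
clock: 15.95
position: [0.5428, -0.1826, 0.3747]
ee_rot: [-0.601, 0.799, -0.003, -0.002]
ft_force: [0.4, 0.1, -2.4]
grip_width: 0.334
```

```bash
python3 hk.py 22.png
```

```text
t 15.95 p [ 542.8 -182.6  374.7] xdir -106.07 z [ 0.0011 -0.0076 -1.    ] F [ 0.4  0.1 -2.4] w 0.334 q [ 0.53  0.26 -0.34  1.63  0.1   1.27 -1.68]
bar in hook [ -5.7  -0.  -26.8]
```

View pics/22.png

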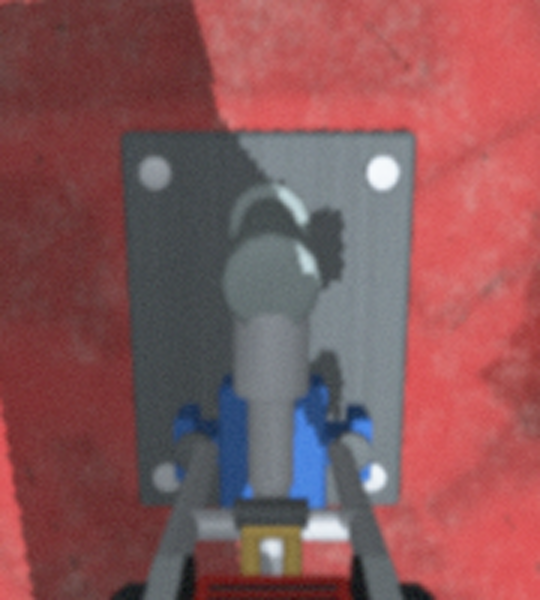

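Call:
{"api": "servo_tool", "payload": {"motion": [[[0, 0, 0.08, 0, 0, 0], [0, 0, 0.05, 0, 0, 0], [0, 0, 0.04, 0, 0, 0], [0, 0, 0, 0, 0, 0]]]}}

```text
clock: 16.45
position: [0.5432, -0.1827, 0.3667]
ee_rot: [-0.601, 0.799, -0.004, -0.001]
ft_force: [-0.3, -0.1, -3.1]
grip_width: 0.329
```

```bash
python3 hk.py
```

```text
t 16.45 p [ 543.2 -182.7  366.7] xdir -106.07 z [ 0.0027 -0.008  -1.    ] F [-0.3 -0.1 -3.1] w 0.329 q [ 0.53  0.26 -0.34  1.64  0.1   1.25 -1.68]
bar in hook [ -4.9  -0.1 -34.8]
```

Call:
{"api": "servo_tool", "payload": {"motion": [[[0, 0, 0.03, 0, 0, 0], [0, 0, 0.03, 0, 0, 0], [0, 0, 0, 0, 0, 0]]]}}

```text
clock: 16.75
position: [0.5433, -0.1827, 0.3636]
ee_rot: [-0.601, 0.799, -0.004, -0.001]
ft_force: [0.1, 0.8, -2.3]
grip_width: 0.332
```

```bash
python3 hk.py 23.png
```

```text
t 16.75 p [ 543.3 -182.7  363.6] xdir -106.07 z [ 0.0031 -0.0082 -1.    ] F [ 0.1  0.8 -2.3] w 0.332 q [ 0.53  0.26 -0.34  1.65  0.1   1.24 -1.68]
bar in hook [ -4.7  -0.1 -37.9]
```

View pics/s23.png

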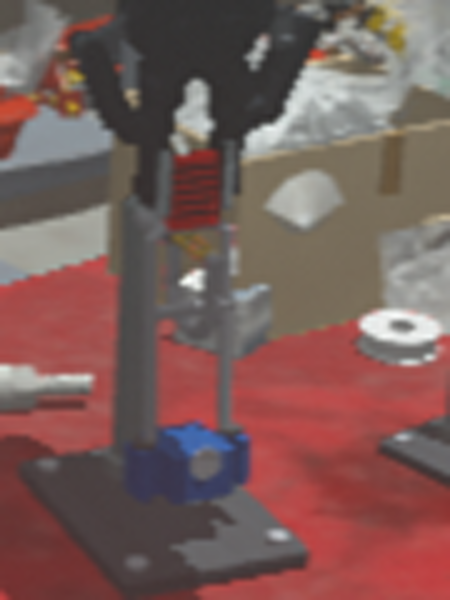

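Call:
{"api": "servo_tool", "payload": {"motion": [[[0, 0, 0.02, 0, 0, 0], [0, 0, 0.02, 0, 0, 0], [0, 0, 0, 0, 0, 0]]]}}

```text
clock: 17.15
position: [0.5434, -0.1827, 0.3635]
ee_rot: [-0.601, 0.799, -0.005, -0.001]
ft_force: [-1.8, 0.6, -1.1]
grip_width: 0.329
```

```bash
python3 hk.py
```

```text
t 17.15 p [ 543.4 -182.7  363.5] xdir -106.07 z [ 0.0044 -0.0089 -1.    ] F [-1.8  0.6 -1.1] w 0.329 q [ 0.53  0.26 -0.34  1.65  0.1   1.24 -1.68]
bar in hook [ -4.3  -0.1 -38. ]
```

Call:
{"api": "servo_tool", "payload": {"motion": [[[0, 0, 0, 0, 0, 0], [0, 0, 0, 0, 0, 0], [0, 0.05, 0, 0, 0, 0], [0, 0.05, 0, 0, 0, 0], [0, 0.05, 0, 0, 0, 0], [0, 0, 0, 0, 0, 0]]], "jaw": 255, "force": 20}}

```text
clock: 17.75
position: [0.5359, -0.1805, 0.3635]
ee_rot: [-0.601, 0.799, -0.006, -0.0]
ft_force: [-0.6, 0.3, -0.7]
grip_width: 0.329
```

```bash
python3 hk.py 24.png
```

```text
t 17.75 p [ 535.9 -180.5  363.5] xdir -106.07 z [ 0.0062 -0.0092 -0.9999] F [-0.6  0.3 -0.7] w 0.329 q [ 0.53  0.25 -0.34  1.67  0.09  1.23 -1.68]
bar in hook [-11.6   0.  -38. ]
```

View pics/24.png

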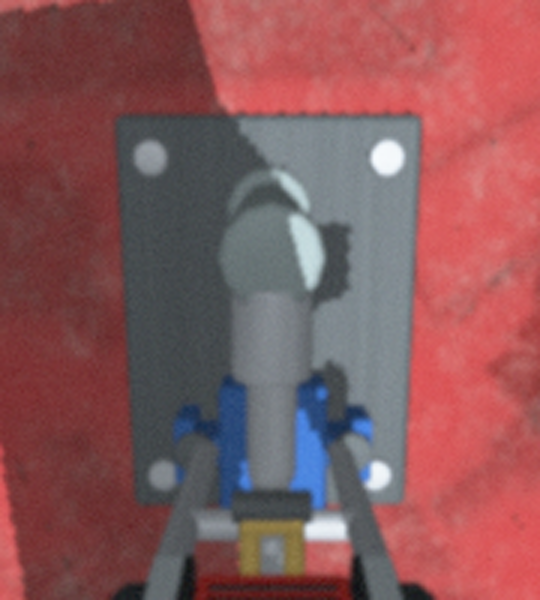

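Call:
{"api": "servo_tool", "payload": {"motion": [[[0, -0.05, 0, 0, 0, 0], [0, -0.05, 0, 0, 0, 0], [0, 0, 0, 0, 0, 0]]]}}

```text
clock: 18.15
position: [0.5411, -0.182, 0.3634]
ee_rot: [-0.601, 0.799, -0.005, -0.001]
ft_force: [0.2, 0.4, -0.1]
grip_width: 0.326
```

Call:
{"api": "servo_tool", "payload": {"motion": [[[0, 0, 0, 0, 0, 0], [0, 0, 0, 0, 0, 0], [0, 0, 0, 0, 0, 0], [0, 0, 0, 0, 0, 0], [0, 0, 0, 0, 0, 0], [0, 0, 0, 0, 0, 0]]], "jaw": 120}}

```text
clock: 18.75
position: [0.5417, -0.1822, 0.364]
ee_rot: [-0.601, 0.799, -0.006, 0.0]
ft_force: [-0.4, 0.4, -0.3]
grip_width: 0.531
```

```bash
python3 hk.py 25.png
```

```text
t 18.75 p [ 541.7 -182.2  364. ] xdir -106.07 z [ 0.0072 -0.0096 -0.9999] F [-0.4  0.4 -0.3] w 0.531 q [ 0.53  0.26 -0.34  1.65  0.1   1.24 -1.68]
bar in hook [ -5.4  -0.  -37.5]
```

View pics/25.png

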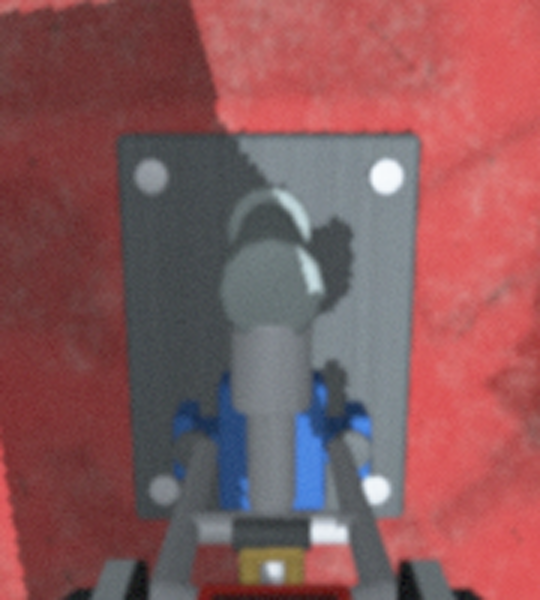

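View pics/s25.png

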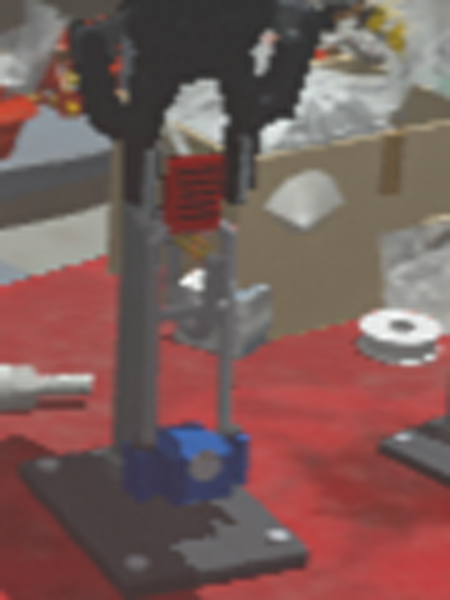

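Call:
{"api": "servo_tool", "payload": {"motion": [[[0, 0, -0.1, 0, 0, 0], [0, 0, -0.2, 0, 0, 0], [0, 0, -0.3, 0, 0, 0], [0, 0, -0.4, 0, 0, 0], [0, 0, -0.4, 0, 0, 0], [0, 0, -0.4, 0, 0, 0], [0, 0, -0.2, 0, 0, 0], [0, 0, 0, 0, 0, 0], [0, 0, 0, 0, 0, 0], [0, 0, 0, 0, 0, 0]]], "jaw": 60}}

```text
clock: 19.85
position: [0.5405, -0.1808, 0.4716]
ee_rot: [-0.601, 0.799, -0.007, 0.0]
ft_force: [0.4, -1.2, 0.1]
grip_width: 0.768
```

```bash
python3 - <<'E'
from h import *
import time
pose()
c=cams.camera("wrist");cv2.imwrite("pics/w26.png",c["color"][:,:,::-1])
s=cams.camera("scene");crop(s,310,130,400,250,5,"s26.png");cv2.imwrite("pics/S26.png",s["color"][:,:,::-1])
E
```

```text
t 19.85 p [ 540.5 -180.8  471.6] xdir -106.05 z [ 0.0086 -0.0099 -0.9999] F [ 0.4 -1.2  0.1] w 0.768 q [ 0.53  0.2  -0.34  1.5   0.07  1.45 -1.66]
```

View pics/s26.png

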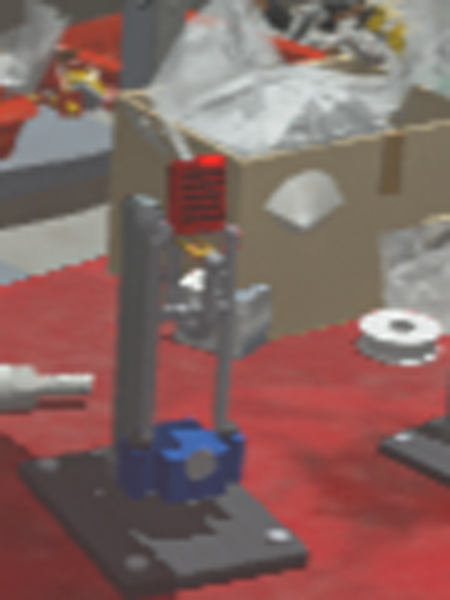

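View pics/w26.png

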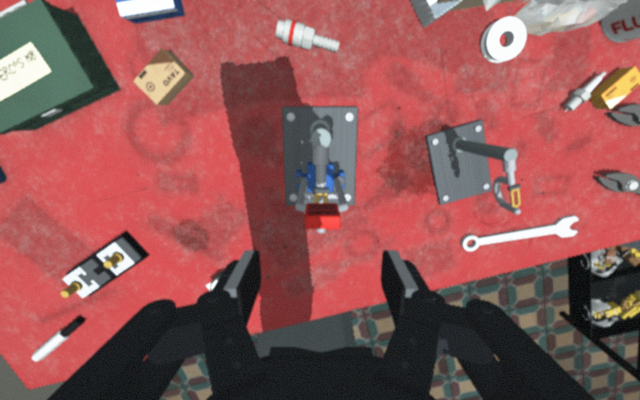

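Hanging clear of the gripper. I'll wait a moment and check for residual swing and gate state.

Call:
{"api": "servo_tool", "payload": {"motion": [[[0, 0, -0.1, 0, 0, 0], [0, 0, 0, 0, 0, 0], [0, 0, 0, 0, 0, 0], [0, 0, 0, 0, 0, 0], [0, 0, 0, 0, 0, 0], [0, 0, 0, 0, 0, 0], [0, 0, 0, 0, 0, 0], [0, 0, 0, 0, 0, 0], [0, 0, 0, 0, 0, 0], [0, 0, 0, 0, 0, 0], [0, 0, 0, 0, 0, 0], [0, 0, 0, 0, 0, 0]]]}}

```text
clock: 21.15
position: [0.5403, -0.1809, 0.4752]
ee_rot: [-0.601, 0.799, -0.005, -0.0]
ft_force: [0.3, 0.2, -0.0]
grip_width: 0.768
```

```bash
python3 - <<'E'
from h import *
pose()
ims=[];g=[]
for i in range(12):
    c=cams.camera("scene");im=c["color"];ims.append(im)
    h=cv2.cvtColor(im,cv2.COLOR_RGB2HSV)
    b=cv2.inRange(h,np.array((105,110,50)),np.array((125,255,255)));b[:210]=0;b[235:]=0;b[:,:325]=0;b[:,365:]=0
    p=np.argwhere(b>0)[:,::-1];g.append(p.mean(0).round(2))
print(g)
crop(c,310,130,400,250,5,"s27.png")
w=cams.camera("wrist");crop(w,270,90,370,240,4,"w27.png")
def P(p):return np.round(np.asarray(p)*1000,1)
T=cams.camera("top");crop(T,170,205,245,250,10,"t27.png")
hh=cv2.cvtColor(T["color"],cv2.COLOR_RGB2HSV)
E
```

```text
t 21.15 p [ 540.3 -180.9  475.2] xdir -106.05 z [ 0.0056 -0.0088 -0.9999] F [ 0.3  0.2 -0. ] w 0.768 q [ 0.53  0.2  -0.34  1.49  0.07  1.46 -1.66]
[array([348.26, 218.  ]), array([348.33, 217.98]), array([348.32, 218.  ]), array([348.18, 217.97]), array([348.41, 217.98]), array([348.33, 217.98]), array([348.25, 217.95]), array([348.26, 218.  ]), array([348.26, 218.  ]), array([348.26, 218.  ]), array([348.25, 217.95]), array([348.26, 218.  ])]
```

View pics/s27.png

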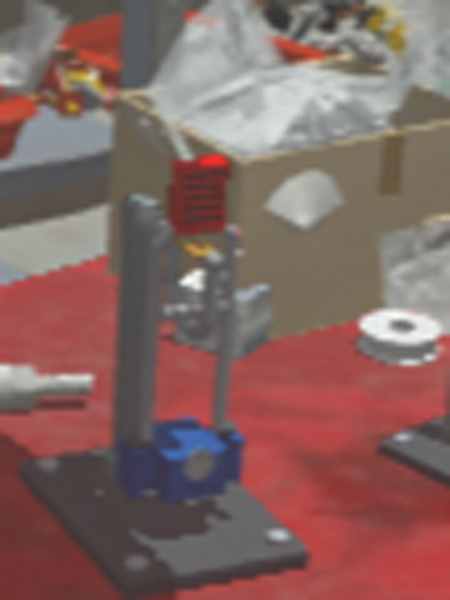

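View pics/w27.png

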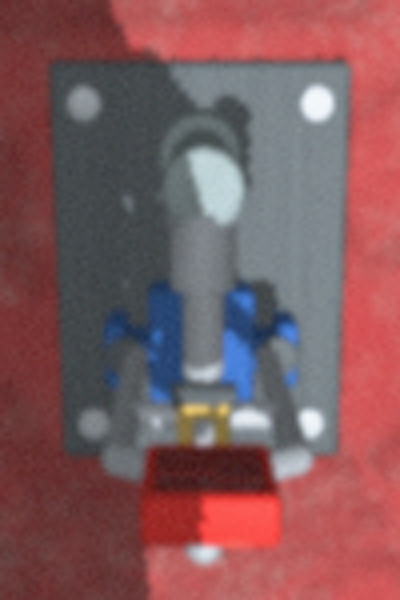

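View pics/t27.png

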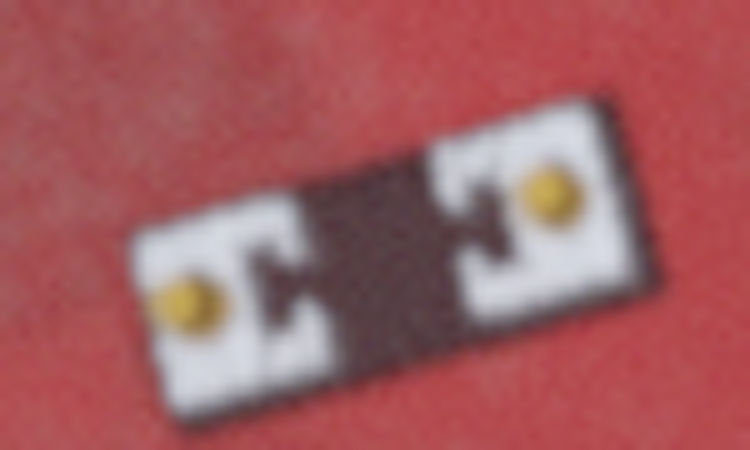

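```bash
python3 - <<'E'
from h import *
w=cams.camera("wrist");S=cams.camera("scene")
th=np.radians(-15.9);X=np.array([np.cos(th),np.sin(th)]);Y=np.array([-X[1],X[0]]);H=np.array([.5485,-.1858])
for n,(u,v),z in[("plate top",(270+210/4,90+515/4),.222),("bar",(270+205/4,90+422/4),.138)]:
    q=plane(w,u,v,z)[:2]-H;print(n,np.round([q@X*1e3,q@Y*1e3],1))
for n,z in[("foot mid",.05),("bar",.138),("platec",.204)]:print(n,(proj(S,[*(H-.014*X),z])-[310,130])*5)
E
```

```text
plate top [-11.9  -1.3]
bar [-15.8  -1. ]
foot mid [176.91110894 456.53405512]
bar [185.57488266 307.54670385]
platec [192.41210169 189.96986177]
```

```bash
python3 -c "
from workcell import order
print(order.hand_in())"
```

```text
the job is handed in; nothing more can be done
None
```

The blue block is on the 150 x 110 mm stand's snap hook with the gate shut, and I handed the job in at about 22 s of the 54 s. The hand-in gives no verdict, so these are my own checks.

**Lift:** I drew the block straight up by its grip plate. Both neighbours stayed in the tray. Their plugs show at the same places in the top view as at the start.

**Clipping:** I brought the bail over the nose from the nose side and pressed the bar down. The highest vertical force I read was about 15 N. The gate then snapped shut over the bar.

**Tug:** I tugged twice. The first reached about 30 N on the gate, more than I meant but under the 45 N limit. The second held about 6 to 12 N for over 0.2 s.

**Final state:** After seating the bar, I released and backed the gripper off.
- **At rest:** 12 scene pictures over 0.6 s showed no movement beyond about a tenth of a pixel.
- **Position:** the bar measures about 16 mm to the nose side of the hinge and 1 mm off the hook's plane. Its height came from the seating contact, about 38 mm below the hinge.
- **Lean:** the block leans about 0.05 rad.
- **Gate:** it looks level in both views, but I could not read its angle directly.

**Checks that disagreed or went wrong:**
- While I pressed through the gate, the block turned about 7 degrees in the grip. I raised the grip force from 40 to 100 N. My later attempt to straighten the block only slid the bar along the hook, but it settled nearly upright once released.
- The wrist and top cameras differed by about 5 mm on the block's position before grasping, so I aimed in between. They agreed to about 2 mm on the gate.

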